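Pin the strut links into the hub and lock the keeper

TASK

Open the strut hub: pull its spring collar up, turn it counter-clockwise to its stop and let it drop into its notch. Then fit every link bar on the table to a yoke of its own (any yoke), its eye between the two ears, with a pin pushed fully home through both ears and the eye; there are more pins than links, so spare ones stay over. At last pull the collar up again, turn it back so that its fingers stand over the yokes and let it drop fully to lock; do not disturb the green tin and the mirror mount.

Things in the scene. Friction and masses are not known exactly. Their poses are not given: they have to be found in the camera images.
- hub: fixed strut hub, black; origin on its vertical axis at table height. Three yokes stand 75 mm from this axis, 60 degrees apart, facing outward to the robot's side. Outward of each, on a base strip 44 mm wide, a grey rail 12 mm wide, level with the lower ear's top (30 mm up), runs to 95 mm from the bore and carries the link; 73 to 85 mm out it has side lips 26 mm apart, 3.5 mm higher than the rail
- yoke_0 (a point): left yoke (from the robot): centre of its upper ear's top, 60 mm up, on the bore's axis; z up. Two level ears, 40 mm diameter, 10 mm thick, with a vertical 15 mm bore; slot between them 20 mm high (30 to 50 mm up), open outward; web on the hub's side 18 mm from the axis, side cheeks 34 mm apart from there to the axis. Outward is from the hub's axis to here
- yoke_1 (a point): middle yoke (from the robot): centre of its upper ear's top, 60 mm up, on the bore's axis; z up. Two level ears, 40 mm diameter, 10 mm thick, with a vertical 15 mm bore; slot between them 20 mm high (30 to 50 mm up), open outward; web on the hub's side 18 mm from the axis, side cheeks 34 mm apart from there to the axis. Outward is from the hub's axis to here
- yoke_2 (a point): right yoke (from the robot): centre of its upper ear's top, 60 mm up, on the bore's axis; z up. Two level ears, 40 mm diameter, 10 mm thick, with a vertical 15 mm bore; slot between them 20 mm high (30 to 50 mm up), open outward; web on the hub's side 18 mm from the axis, side cheeks 34 mm apart from there to the axis. Outward is from the hub's axis to here
- handle (a point): centre of the wing handle on top of the spring collar, on the hub's axis; 50 mm along its x, 14 mm thick along its y, 30 mm high, top 120 mm up when down. The collar below (66 mm diameter, top 90 mm up: keep fingertips above it) has three keeper fingers 14 mm wide, to 86 mm from the axis, undersides 78 mm up: 2 mm above a pin that is home
- collar_lift (a joint): how far the spring collar is pulled up, m: 0 fully down, 0.016 its stop. A spring pushes it down: about 5 N when down, about 9 N when up; it goes down by itself when let go. A tooth blocks turning until it is pulled up by 9 mm or more; pull it to 12 to 14 mm
- collar (a joint): turn of the collar, rad, counter-clockwise from above: 0 = locked (keeper fingers over the three yoke bores), 0.524 = open (fingers midway between the yokes); these are its stops, and in each the tooth drops into a notch. Light friction
- link_0_mid (a point): centre (7 mm above its underside) of a loose flat steel link bar, 100 mm long, 20 mm wide, 14 mm thick, about 0.14 kg, lying flat; its own x runs along the bar to the eye end, z up. May be absent
- link_0_eye (a point): centre of the eye of that link, 35 mm from its middle along its x: a ring of 30 mm diameter, 14 mm thick, with an upright 16 mm hole. May be absent
- link_1_mid (a point): centre (7 mm above its underside) of a loose flat steel link bar, 100 mm long, 20 mm wide, 14 mm thick, about 0.14 kg, lying flat; its own x runs along the bar to the eye end, z up. May be absent
- link_1_eye (a point): centre of the eye of that link, 35 mm from its middle along its x: a ring of 30 mm diameter, 14 mm thick, with an upright 16 mm hole. May be absent
- link_2_mid (a point): centre (7 mm above its underside) of a loose flat steel link bar, 100 mm long, 20 mm wide, 14 mm thick, about 0.14 kg, lying flat; its own x runs along the bar to the eye end, z up. May be absent
- link_2_eye (a point): centre of the eye of that link, 35 mm from its middle along its x: a ring of 30 mm diameter, 14 mm thick, with an upright 16 mm hole. May be absent
- pin_0_head (a point): centre of the head of a loose steel pin, about 0.07 kg; own z points from tip to head. Head 16 mm high: flange 24 mm diameter, 4 mm thick, and on it a grip 16 mm diameter, 12 mm high; shank 12 mm diameter, 47 mm long below the head, its last 10 mm tapered to 6 mm. It stands upright in a bore of the wooden block, its flange resting on the block's top. Home in a yoke, this point is 8 mm above the yoke's upper face
- pin_1_head (a point): centre of the head of a loose steel pin, about 0.07 kg; own z points from tip to head. Head 16 mm high: flange 24 mm diameter, 4 mm thick, and on it a grip 16 mm diameter, 12 mm high; shank 12 mm diameter, 47 mm long below the head, its last 10 mm tapered to 6 mm. It stands upright in a bore of the wooden block, its flange resting on the block's top. Home in a yoke, this point is 8 mm above the yoke's upper face
- pin_2_head (a point): centre of the head of a loose steel pin, about 0.07 kg; own z points from tip to head. Head 16 mm high: flange 24 mm diameter, 4 mm thick, and on it a grip 16 mm diameter, 12 mm high; shank 12 mm diameter, 47 mm long below the head, its last 10 mm tapered to 6 mm. It stands upright in a bore of the wooden block, its flange resting on the block's top. Home in a yoke, this point is 8 mm above the yoke's upper face
- pin_3_head (a point): centre of the head of a loose steel pin, about 0.07 kg; own z points from tip to head. Head 16 mm high: flange 24 mm diameter, 4 mm thick, and on it a grip 16 mm diameter, 12 mm high; shank 12 mm diameter, 47 mm long below the head, its last 10 mm tapered to 6 mm. It stands upright in a bore of the wooden block, its flange resting on the block's top. Home in a yoke, this point is 8 mm above the yoke's upper face
- rack: fixed wooden block 88 x 88 x 50 mm with four bores, 52 mm apart along its x and y, in which the pins stand; origin at the centre of its underside. It stays where it is
- tin: small flat green tin, 32 x 75 x 16 mm, a bystander; origin at the centre of its underside
- mount: black square mirror mount, 45 mm high, a bystander; origin under it

How it is judged:
By the outcome, as a careful person would: the job done as asked, in the order asked, and still so for the second after the job is handed in, with the robot touching nothing.
Of link_0, link_1, link_2 only 2 to 3 are there at a start; the rules pass over those that are not, and their reading is None.
At some moment in a run one of link_0, link_1, link_2 may be knocked a few centimetres aside while the robot is not near it.
It also fails if it takes over 210 s, if anything falls off the work surface, if the arm or the gripper's body presses on something with over 40 N, if the wrist force passes 120 N, or if a joint passes its speed limit or range.

ROBOT

A 6-joint arm with a two-finger parallel gripper is mounted at the origin on a cart in front of the work surface, level with it; the furniture and walls round the work are solid. World frame = base frame: x ahead of the robot, y to its left, z up, the work surface at z = 0. Lengths are in mm, angles in rad, forces in N, time in s.
With the tool pointing down it reaches from about 275 to 1000 mm from the base axis. Payload 8.4 kg.
Tool frame: the origin (TCP) lies on the centre line of the jaws, within the pads' length; the fingertips stand 22 mm ahead of it and the grasp point (between the pads) lies 3 mm ahead of it; z points along the fingers, x is the direction in which the jaws open and shut, and the axes are right-handed (so a half turn about z gives the same grasp; the last joint's range is limited). The gripper opens to 85 mm and grips with 20 to 120 N. Pads are 22 mm wide; open, the fingers measure 114 mm over their backs; the gripper's body (76 mm by 85 mm) begins 54 mm behind the grasp point. The pads swing forward as they close: fully open they stand 13 mm farther back than shut.
Start: joints at [-1.295, 0.353, 1.633, -0, 1.155, -0.002], TCP at [171.399, -601.041, 253.281] pointing down, gripper open.
Joint ranges: [-2.63, 2.63], [-0.92, 2.1], [0.06, 2.66], [-1.3, 4.44], [0, 2.69], [-3.02, 3.02]. Speed limits (rad/s): [2.22, 2.22, 2.79, 3.14, 3.14, 3.14].

INTERFACE

Orientations are given as [roll, pitch, yaw] about the fixed x, y, z axes, in that order (R = Rz(yaw) Ry(pitch) Rx(roll)).
In Python, from rig import status, viewer, job gives the robot as it stands.
- The arm moves only by the tool send_rows, never from a script. Its argument "plan" is a list of rows, each a list of 3 entries, a list of its own where there are three numbers: the shift along the tool's x, y, z in m, then the turn, a rotation vector about the tool's x, y, z in rad, then the opening, from -1 (shut) to 1 (fully open). In form: [[[x, y, z], [rx, ry, rz], jaw], ...]. A call has exactly 5 rows; each row is the pose to reach, as a shift and turn from the pose measured when the call began, along the tool's axes at that moment; what a row does not reach only later rows make up. A row lasts 1/12 s, in which the tool goes at most 41.7 mm and 7.16 degrees, less where a joint would pass 70% of its speed; a pose out of reach is approached as far as the arm can. A call with a gripper value outside its range is refused whole. The fingers move at their own pace and stop on an object; "squeeze" is the grip in N (left out, the last holds). Time passes only in rows, so rows that repeat a pose let the fingers close, or fill a call up. It gives the time, the measured TCP pose, the force and the opening at its end, in the units of the state.
- status.sense(): the state, without advancing time (a new reading comes with each control period).
- viewer.grab_frame(name): name is "side" or "top" or "wrist"; returns the picture (400x640x3 uint8, red, green, blue); there is no depth.
- viewer.camera_params(name): a dict with "intrinsics" (3x3 intrinsics, pixels), "xyz" and "orientation" of the camera in the world. Camera axes: x right, y down, z forward; pixel columns grow to the right and rows downward; lengths in mm; the calibration is good to about 2 mm. A picture is of the moment at which its call begins: read the wrist's pose just before it. camera_params takes no time and is no camera call; for the wrist camera it gives the pose at the moment of the call.
- job.sign_off(): hands the job in, once; it reports no verdict.
Trained networks look in the newest picture that a camera, given by its name, has taken for a name from the list of things; names that differ only in an ending like _2 or _b are one class to them, and where a whole thing is asked for, a point or a joint stands for the part that bears it (a point fixed in the world has none). Each returns a list of dicts, best first, with "p" (0 to 1); they miss things now and then, are a little off and sometimes report something else, mostly with a low value. They report only what shows in the picture. A call takes as long as a camera call.
- viewer.cut_out(label, camera): "mask" (400x640 bool, what is visible of it) and "extent" ([left, top, width, height] in pixels, round what is visible of it).
The state is a dict: "clock": time; "qpos": joint angles; "qvel": joint speeds; "joint_efforts": joint torques, N m; "eef_pos": TCP position; "tcp_rot": TCP orientation; "contact_force": force on the tool from outside, world axes, zero at the start; "wrist_torque": the same for the moment, N m; "opening": opening from 0.0 (shut) to 1.0 (fully open).
Only numpy, scipy, OpenCV 4.12 (cv2) and the standard library are available. Lean on these libraries where they do the work, as an engineer would, in place of code of your own. Each camera call takes 0.05 s, during which the arm holds its last target.

## Working session

There is one attempt and no reset: what is moved stays moved. The work goes in short steps, Python scripts to look and compute and a tool call to move; the robot and the scene stay as the last step left them, time stands still between calls to the robot, and variables do not carry over. Pictures are saved under pics/ and viewed, and the job is handed in when it is done.

Besides the shell and the picture viewer there is one more tool, called as name([rows], argument=value, ...), one row to a line, values as JSON. send_rows: Moves the arm, as the interface text tells. Its arguments: {"type":"object","properties":{"plan":{"type":"array"},"squeeze":{"type":"number"}},"required":["plan"]}

```bash
ls; mkdir -p pics
python3 - <<'E'
from rig import status, viewer, job
import cv2
print(status.sense())
for n in ["side","top","wrist"]:
    p=viewer.camera_params(n); print(n,p)
    f=viewer.grab_frame(n); cv2.imwrite(f"pics/a_{n}.png",f[:,:,::-1])
E
```

```text
pics
{'clock': 0.0, 'qpos': array([-1.29538896e+00,  3.53653472e-01,  1.63413393e+00,  6.48941909e-08,
        1.15519483e+00, -2.39424429e-03]), 'qvel': array([ 0.00017046,  0.00031573, -0.0011646 ,  0.00036888, -0.00120518,
       -0.0017533 ]), 'joint_efforts': array([ 3.87005020e-04, -6.05248618e+01, -3.42061508e+01, -9.47589228e-05,
        9.35135846e-03,  1.23214019e-05]), 'eef_pos': array([ 171.28410282, -600.60958961,  252.55842268]), 'tcp_rot': array([-3.14158927e+00,  1.38956932e-03, -1.29299474e+00]), 'contact_force': array([-0.08655757, -0.06798445,  0.41114073]), 'wrist_torque': array([-0.01074241, -0.01565286, -0.02869884]), 'opening': 0.998494255839658}
side {'intrinsics': array([[389.94289274,   0.        , 322.32571821],
       [  0.        , 389.94289274, 203.27044227],
       [  0.        ,   0.        ,   1.        ]]), 'xyz': array([166.02716457, 626.87534146, 509.39803563]), 'orientation': array([-2.04716485, -0.00912887, -2.58213737])}
top {'intrinsics': array([[433.96454859,   0.        , 316.51133728],
       [  0.        , 433.96454859, 204.96395912],
       [  0.        ,   0.        ,   1.        ]]), 'xyz': array([ 516.35111456,  -49.01264752, 1194.24892519]), 'orientation': array([-3.09784237,  0.0067491 , -1.58063008])}
wrist {'intrinsics': array([[355.31618164,   0.        , 313.34464728],
       [  0.        , 355.31618164, 205.1287535 ],
       [  0.        ,   0.        ,   1.        ]]), 'xyz': array([ 239.05663681, -580.74934238,  371.81083798]), 'orientation': array([ 2.85799777e+00,  7.86506784e-04, -1.29253248e+00])}
```

View pics/a_top.png

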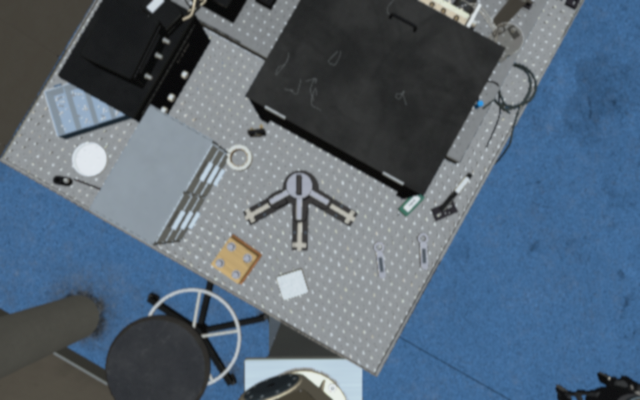

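View pics/a_side.png

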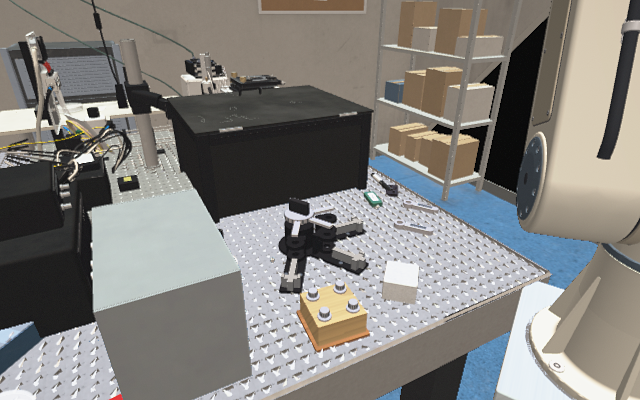

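View pics/a_wrist.png

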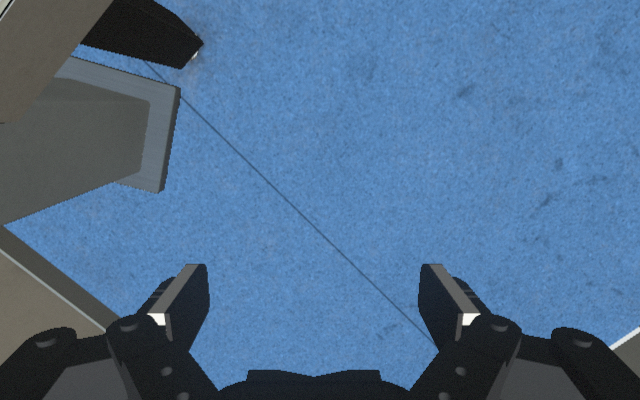

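The top view shows the hub at (300,185), its yokes fanned toward the robot, the rack at (236,260), and two links at (380,258) and (423,250). The tin is at (412,203). Next I run the detectors.

```bash
cat > h.py <<'E'
from rig import status, viewer, job
import numpy as np, cv2
from scipy.spatial.transform import Rotation as R
def cam(n):
    p=viewer.camera_params(n); return p['intrinsics'],np.array(p['xyz']),R.from_euler('xyz',p['orientation']).as_matrix()
def proj(c,P):
    K,t,M=c; q=(np.atleast_2d(P)-t)@M; u=q@K.T; return u[:,:2]/u[:,2:]
def ray(c,uv):
    K,t,M=c; uv=np.atleast_2d(uv).astype(float); d=np.c_[uv,np.ones(len(uv))]@np.linalg.inv(K).T@M.T
    return t,d
def atz(c,uv,z):
    t,d=ray(c,uv); return t+d*((z-t[2])/d[:,2])[:,None]
def tri(obs):
    A=np.zeros((3,3));b=np.zeros(3)
    for c,uv in obs:
        t,d=ray(c,uv); d=d[0]/np.linalg.norm(d[0]); P=np.eye(3)-np.outer(d,d);A+=P;b+=P@t
    return np.linalg.solve(A,b)
def det(lab,n,show=True):
    r=viewer.cut_out(lab,n); out=[]
    for x in r:
        m=x['mask']; ys,xs=np.nonzero(m)
        if len(xs)==0: continue
        out.append((x['p'],xs.mean(),ys.mean(),len(xs),x['extent'],m))
        if show: print(lab,n,round(x['p'],2),round(xs.mean(),1),round(ys.mean(),1),len(xs),[int(v) for v in x['extent']])
    return out
def tcp():
    s=status.sense(); return np.array(s['eef_pos']),R.from_euler('xyz',s['tcp_rot']).as_matrix(),s
def togo(target,yaw=None):
    """shift along tool axes (m) to target world mm; yaw = world dir of tool x (mod pi)"""
    p,M,s=tcp(); sh=M.T@(np.array(target)-p)/1000
    rv=np.zeros(3)
    if yaw is not None:
        cand=[]
        for k in (0,np.pi):
            a=yaw+k; x=np.array([np.cos(a),np.sin(a),0]); z=np.array([0,0,-1.]); y=np.cross(z,x)
            T=np.c_[x,y,z]; cand.append(R.from_matrix(M.T@T).as_rotvec())
        q6=s['qpos'][5]
        cand.sort(key=lambda v:np.linalg.norm(v)); rv=cand[0]
        print('alt',np.round(cand[1],3),'q6',round(q6,3))
    print('shift',np.round(sh,4),'rot',np.round(rv,4)); return sh,rv
E
python3 - <<'E'
from h import *
for n in ["top","side"]:
    viewer.grab_frame(n)
    for l in ["hub","handle","link_0_mid","pin_0_head","rack","tin","mount"]: det(l,n)
    c=cam(n)
E
```

```text
hub top 0.74 379.4 257.8 298 [373, 239, 12, 37]
hub top 0.64 300.0 205.5 3230 [246, 169, 112, 80]
handle top 0.75 298.9 191.5 952 [270, 174, 59, 41]
link_0_mid top 0.53 422.7 251.8 259 [413, 232, 15, 37]
pin_0_head top 0.61 300.0 205.1 3250 [244, 169, 114, 81]
pin_0_head top 0.39 235.5 273.3 67 [231, 268, 11, 6]
rack top 0.76 237.2 257.8 1060 [210, 235, 50, 46]
rack top 0.18 422.6 250.4 334 [414, 232, 16, 37]
tin top 0.77 410.4 203.4 314 [398, 195, 26, 21]
tin top 0.58 380.2 263.4 213 [377, 246, 8, 33]
mount top 0.73 256.8 131.3 153 [248, 124, 19, 8]
hub side 0.62 315.6 242.9 4885 [280, 197, 89, 98]
hub side 0.24 419.9 206.7 230 [402, 198, 38, 12]
handle side 0.67 303.9 214.8 922 [284, 199, 48, 38]
link_0_mid side 0.65 419.2 206.4 191 [402, 200, 34, 10]
pin_0_head side 0.66 331.5 319.6 3017 [300, 286, 69, 67]
pin_0_head side 0.47 352.5 306.3 154 [344, 298, 18, 16]
rack side 0.87 331.6 319.2 2932 [299, 283, 68, 71]
tin side 0.5 372.1 198.6 163 [361, 189, 20, 18]
```

Run:
```python
from h import *
c=cam('top')
f=viewer.grab_frame('top')
cv2.imwrite('pics/b_top.png',cv2.resize(f[110:310,190:460],None,fx=2.9,fy=2.9,interpolation=cv2.INTER_CUBIC)[:,:,::-1])
f=viewer.grab_frame('side')
cv2.imwrite('pics/b_side.png',cv2.resize(f[170:350,250:460],None,fx=3.3,fy=3.3,interpolation=cv2.INTER_CUBIC)[:,:,::-1])
print(atz(c,[[299,185]],105),atz(c,[[300,230]],30),atz(c,[[237,258]],50),atz(c,[[379.5,257.8],[423,251]],14),atz(c,[[410,203]],10))
```

```text
[[614.87348581   1.47083568 105.        ]] [[500.70205016   3.2425532   30.        ]] [[429.10341521 168.5796693   50.        ]] [[ 423.30475112 -210.54587558   14.        ]
 [ 440.52428808 -328.40598331   14.        ]] [[ 571.05205856 -296.62698317   10.        ]]
```

View pics/b_top.png

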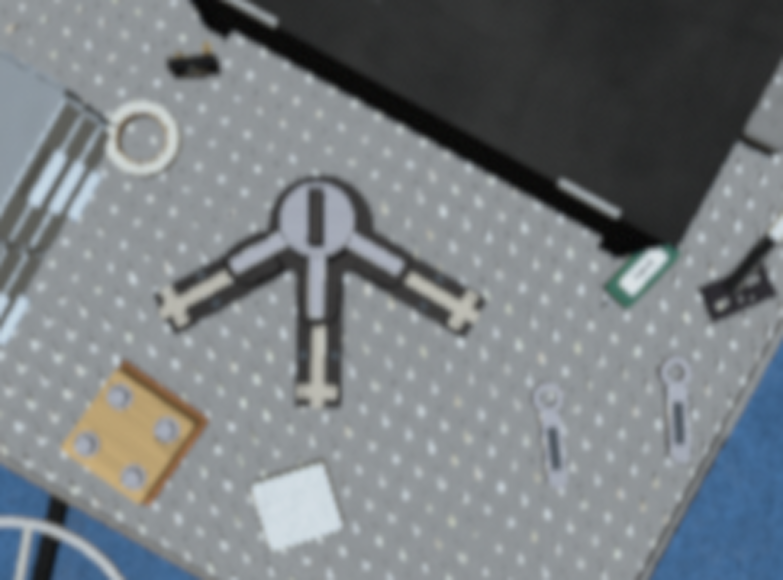

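View pics/b_side.png

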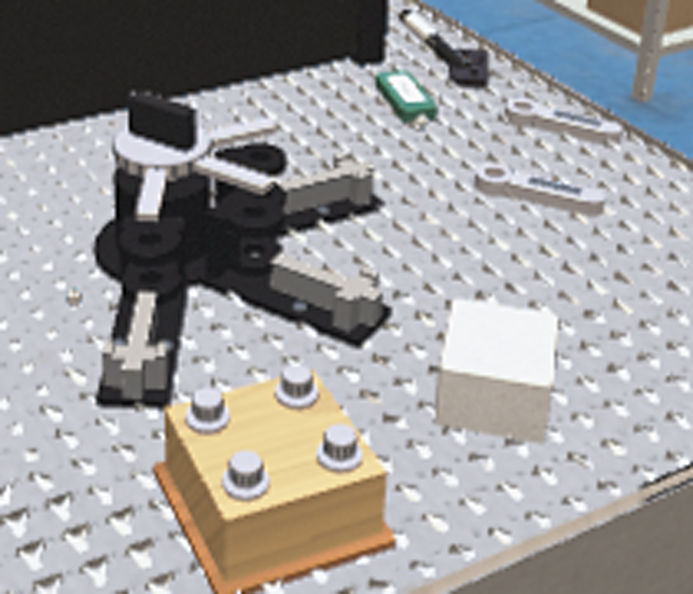

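Two links are present, lying near (423,-210) and (440,-328), and the hub's middle yoke faces -x. I'll fly over the links on the way to the hub.

Run:
```python
from h import *
togo([440,-260,300],0.0)
togo([440,-260,300],1.4)
```

```text
alt [-0.    -0.     1.849] q6 -0.002
shift [-0.2543 -0.3518 -0.0467] rot [ 0.    -0.    -1.293]
alt [ 0.     0.    -2.693] q6 -0.002
shift [-0.2543 -0.3518 -0.0467] rot [ 0.     -0.      0.4486]
```

send_rows([
  [[-0.024,-0.034,-0.005],[0,0,-0.12],1],
  [[-0.048,-0.068,-0.01],[0,0,-0.24],1],
  [[-0.072,-0.1,-0.015],[0,0,-0.36],1],
  [[-0.096,-0.134,-0.02],[0,0,-0.48],1],
  [[-0.12,-0.166,-0.025],[0,0,-0.6],1],
])

```text
clock: 1.47
eef_pos: [299.0, -438.6, 278.6]
tcp_rot: [-3.142, -0.0, -0.688]
contact_force: [0.2, -0.4, -0.6]
opening: 1.002
```

Run:
```python
from h import *
togo([440,-260,300],1.4)
print(status.sense()['contact_force'])
```

```text
alt [ 0.    -0.    -2.088] q6 -0.288
shift [-0.0044 -0.2275 -0.0214] rot [-3.000e-04 -3.000e-04  1.054e+00]
[ 0.1936778  -0.43109991 -0.61841337]
```

send_rows([
  [[-0.001,-0.04,-0.004],[0,0,-0.12],1],
  [[-0.002,-0.08,-0.008],[0,0,-0.24],1],
  [[-0.003,-0.12,-0.012],[0,0,-0.36],1],
  [[-0.004,-0.16,-0.016],[0,0,-0.48],1],
  [[-0.004,-0.2,-0.02],[0,0,-0.6],1],
])

```text
clock: 1.88
eef_pos: [423.6, -279.7, 299.1]
tcp_rot: [3.141, -0.001, -0.082]
contact_force: [0.5, -0.6, -1.2]
opening: 0.997
```

Run:
```python
from h import *
c=cam('wrist');f=viewer.grab_frame('wrist')
cv2.imwrite('pics/c1.png',f[:,:,::-1])
det('link_0_mid','wrist');det('link_0_eye','wrist')
print(proj(c,[[423,-210,14],[440,-328,14]]))
togo([520,0,330],1.57)
```

```text
link_0_mid wrist 0.68 330.9 204.9 1435 [292, 187, 81, 31]
link_0_eye wrist 0.7 330.7 205.0 1421 [289, 192, 85, 30]
[[308.01824864 103.39799365]
 [330.8099254  205.37938758]]
alt [ 1.000e-03 -1.000e-03 -1.653e+00] q6 -0.503
shift [ 0.0722 -0.2864 -0.031 ] rot [-7.0000e-04 -1.4000e-03  1.4888e+00]
```

View pics/c1.png

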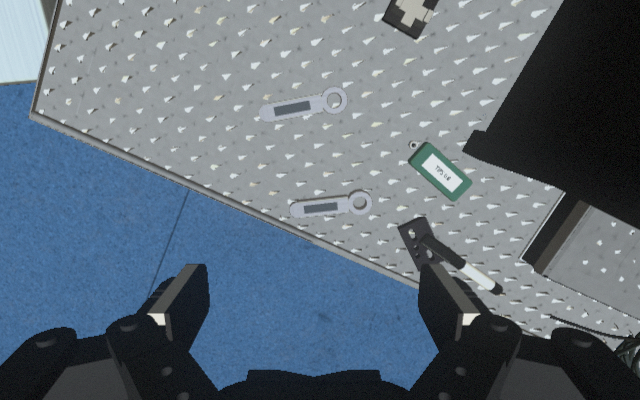

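The wrist view shows link A with its eye at (335,100) and link B with its eye at (359,202). The tin is at (440,170). I move on to the hub.

send_rows([
  [[0.007,-0.029,-0.003],[0,0,-0.12],1],
  [[0.014,-0.058,-0.006],[0,0,-0.24],1],
  [[0.022,-0.086,-0.009],[0,0,-0.36],1],
  [[0.029,-0.115,-0.012],[0,0,-0.48],1],
  [[0.036,-0.144,-0.015],[0,0,-0.6],1],
])

```text
clock: 2.45
eef_pos: [472.0, -138.9, 314.1]
tcp_rot: [3.14, -0.0, 0.52]
contact_force: [0.6, -0.7, -0.8]
opening: 1.002
```

Run:
```python
from h import *
togo([520,0,330],1.57)
```

```text
alt [ 0.000e+00 -2.000e-03  2.092e+00] q6 -0.809
shift [ 0.1107 -0.0967 -0.016 ] rot [ 1.5000e-03  3.0000e-04 -1.0499e+00]
```

send_rows([
  [[0.022,-0.019,-0.003],[0,0,-0.12],1],
  [[0.044,-0.038,-0.006],[0,0,-0.24],1],
  [[0.066,-0.058,-0.009],[0,0,-0.36],1],
  [[0.088,-0.077,-0.012],[0,0,-0.48],1],
  [[0.11,-0.096,-0.016],[0,0,-0.6],1],
])

```text
clock: 2.87
eef_pos: [519.7, -0.9, 329.9]
tcp_rot: [3.14, 0.001, 1.123]
contact_force: [0.5, 0.1, 0.3]
opening: 0.998
```

Run:
```python
from h import *
p,M,s=tcp();print(p)
c=cam('wrist');f=viewer.grab_frame('wrist')
cv2.imwrite('pics/d1.png',f[:,:,::-1]); np.save('d1.npy',np.array([c[0],np.tile(c[1],(3,1)),c[2]]))
det('hub','wrist');det('handle','wrist');det('pin_0_head','wrist')
togo([520,0,330],1.57)
```

```text
[519.68155996  -0.87209767 329.93456831]
hub wrist 0.73 335.7 193.5 16750 [214, 96, 227, 184]
hub wrist 0.71 60.5 213.9 1638 [28, 182, 65, 68]
handle wrist 0.71 348.4 234.8 4769 [278, 179, 129, 99]
alt [ 2.00e-03 -1.00e-03  2.69e+00] q6 -1.123
shift [ 0.0016 -0.0003 -0.0003] rot [ 0.0008  0.0015 -0.4517]
```

View pics/d1.png

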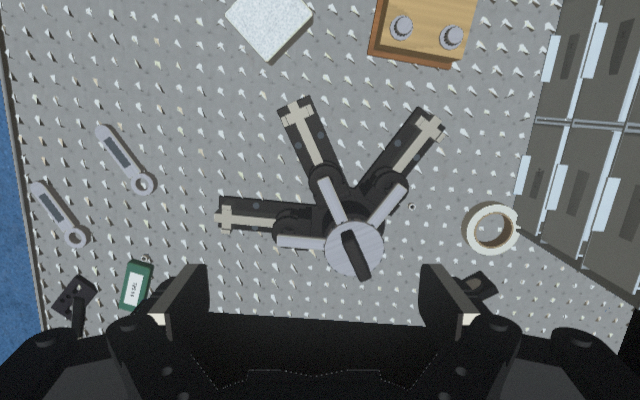

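The view shows the collar disc near (354,249), the handle bar at (356,255), three rails, and links at left with eyes at (143,184) and (76,237). I finish the rotation and take a second view.

send_rows([
  [[0,0.015,0.005],[0,0,-0.12],1],
  [[0,0.03,0.01],[0,0,-0.24],1],
  [[0,0.045,0.015],[0,0,-0.36],1],
  [[0,0.05,0.02],[0,0,-0.45],1],
  [[0,0.05,0.02],[0,0,-0.45],1],
])

```text
clock: 3.48
eef_pos: [564.3, -25.9, 308.4]
tcp_rot: [-3.14, 0.002, 1.568]
contact_force: [0.1, 0.9, 0.3]
opening: 0.995
```

Run:
```python
from h import *
p,M,s=tcp();print(p,s['tcp_rot'])
c=cam('wrist');f=viewer.grab_frame('wrist')
cv2.imwrite('pics/d2.png',f[:,:,::-1]); np.save('d2.npy',np.array([c[0],np.tile(c[1],(3,1)),c[2]]))
```

```text
[564.34168456 -25.94697862 308.38018072] [-3.14007363e+00  2.17652040e-03  1.56761089e+00]
```

View pics/d2.png

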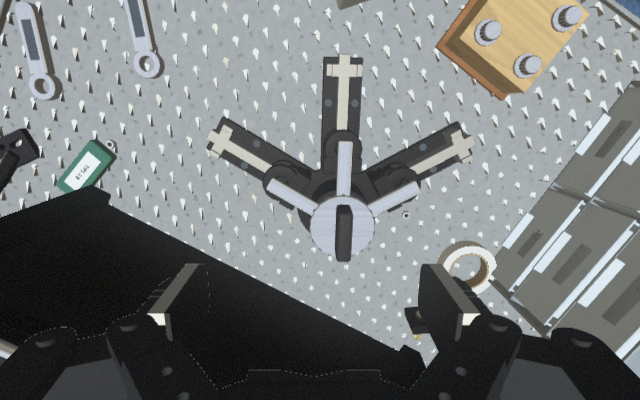

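Run:
```python
import cv2
for n,(x0,y0,x1,y1) in {'d1':(210,90,450,290),'d2':(200,45,480,270)}.items():
    f=cv2.imread(f'pics/{n}.png'); k=800/(x1-x0); k=min(k,600/(y1-y0))
    cv2.imwrite(f'pics/{n}z.png',cv2.resize(f[y0:y1,x0:x1],None,fx=k,fy=k,interpolation=cv2.INTER_CUBIC)); print(n,k)
```

```text
d1 3.0
d2 2.6666666666666665
```

View pics/d1z.png

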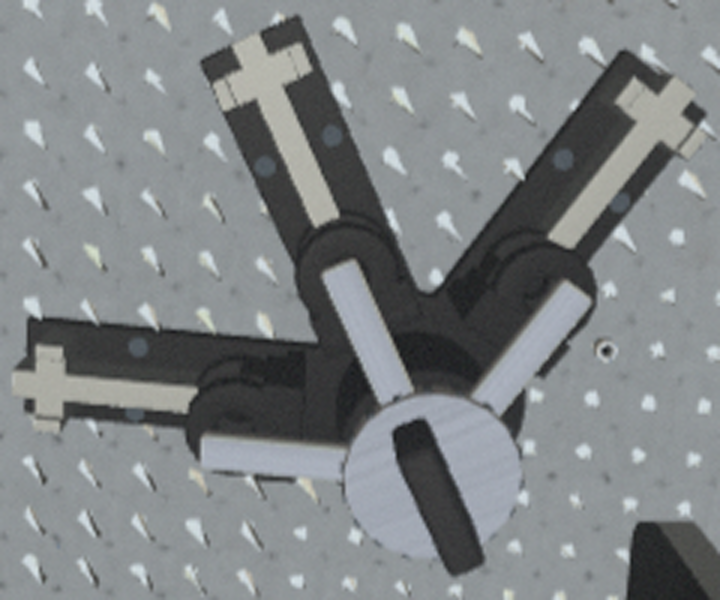

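View pics/d2z.png

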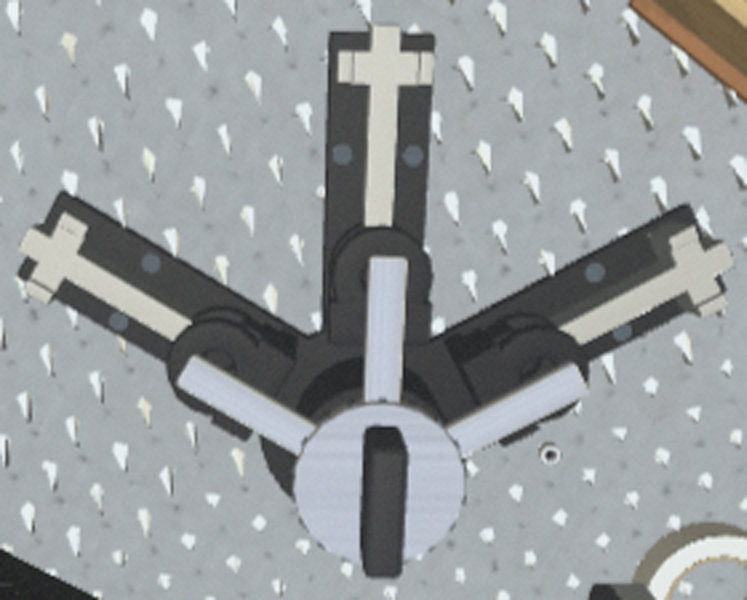

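```bash
cat > fit.py <<'E'
from h import *
from scipy.optimize import least_squares
C={}
for n in ('d1','d2'):
    a=np.load(n+'.npy'); C[n]=(a[0],a[1][0],a[2])
def un(n,uv): return np.array(uv)/3+[210,90] if n=='d1' else np.array(uv)/2.66667+[200,45]
cl={'d1':dict(c=(433,476),cr=[(661,112),(262,80),(48,388)],f=[(574,292),(341,266),(201,452)]),
    'd2':dict(c=(380,483),cr=[(702,272),(386,68),(55,258)],f=[(578,382),(389,257),(188,370)])}
# yoke order 0=left from robot (+y) => right in image
def model(x,y,yaw,zf,z0):
    P=[[x,y,90+z0]]
    for r,z in ((154,33.0),(86,zf)):
        for k in (-1,0,1):
            a=yaw+k*np.pi/3; P.append([x+r*np.cos(a),y+r*np.sin(a),z+z0])
    return np.array(P)
def res(v):
    P=model(*v); o=[]
    for n in C:
        d=cl[n]; uv=un(n,[d['c']]+d['cr']+d['f']); o.append((proj(C[n],P)-uv).ravel())
    return np.concatenate(o)
s=least_squares(res,[615,0,np.pi,84,0])
print(np.round(s.x,4),np.round(s.fun.reshape(-1,2),1).tolist())
for k in C:
    pass
print(tri([(C[n],un(n,cl[n]['c'])) for n in C]))
for i in range(3): print(tri([(C[n],un(n,cl[n]['cr'][i])) for n in C]))
x,y,yaw=s.x[:3]
for k in (-1,0,1):
    a=yaw+k*np.pi/3;print('yoke',np.round([x+75*np.cos(a),y+75*np.sin(a),a],3))
E
python3 fit.py
```

```text
[615.1159   3.2987   3.119   84.3168  -2.5565] [[0.1, 0.5], [0.0, 2.0], [0.1, -1.0], [0.4, 0.1], [2.0, -1.2], [-1.1, -0.5], [-0.1, -0.7], [-0.2, 1.5], [-1.7, 0.2], [-0.3, 0.2], [0.5, 0.5], [1.6, -1.8], [-0.2, 0.0], [-1.5, -0.3]]
[613.16795809   3.44935012  89.60637064]
[539.99450652 139.63738969  30.57232177]
[461.76515132   6.50620719  38.82933352]
[ 534.53160837 -128.43534731   31.4087118 ]
yoke [579.092  69.081   2.072]
yoke [540.135   4.992   3.119]
yoke [576.159 -60.79    4.166]
```

Run:
```python
from h import *
c=cam('top')
for z in (0,100,200,250): print(z,atz(c,[[299.6,130],[247,97],[415,195]],z).round(0).tolist())
togo([614,3.3,180],1.548); togo([614,3.3,116],1.548)
```

```text
0 [[778.0, 3.0, 0.0], [872.0, 149.0, 0.0], [593.0, -313.0, 0.0]]
100 [[756.0, -1.0, 100.0], [842.0, 133.0, 100.0], [587.0, -291.0, 100.0]]
200 [[734.0, -5.0, 200.0], [812.0, 116.0, 200.0], [581.0, -269.0, 200.0]]
250 [[723.0, -8.0, 250.0], [798.0, 108.0, 250.0], [577.0, -258.0, 250.0]]
alt [-3.000e-03 -2.000e-03 -3.127e+00] q6 -1.608
shift [0.0294 0.0501 0.1288] rot [-0.0015  0.002   0.0145]
alt [-3.000e-03 -2.000e-03 -3.127e+00] q6 -1.608
shift [0.0295 0.0502 0.1928] rot [-0.0015  0.002   0.0145]
```

send_rows([
  [[0.01,0.017,0.035],[0,0,0],0.8],
  [[0.02,0.034,0.07],[0,0,0.014],0.5],
  [[0.0294,0.05,0.105],[0,0,0.014],0.3],
  [[0.0294,0.05,0.14],[0,0,0.014],0.3],
  [[0.0294,0.05,0.16],[0,0,0.014],0.3],
])

```text
clock: 3.95
eef_pos: [612.1, 2.9, 145.3]
tcp_rot: [-3.136, 0.002, 1.543]
contact_force: [-0.5, -0.1, 0.1]
opening: 0.651
```

Run:
```python
from h import *
togo([614,3.3,116],1.548)
c=cam('wrist');f=viewer.grab_frame('wrist')
cv2.imwrite('pics/e1.png',f[:,:,::-1])
print(proj(c,[[614,3.3,120],[615,3.3,90]]))
```

```text
alt [3.000e-03 8.000e-03 3.137e+00] q6 -1.538
shift [0.0005 0.002  0.0293] rot [-0.0054  0.0022 -0.0048]
[[313.2471615  272.5698903 ]
 [313.47301777 248.46777893]]
```

View pics/e1.png

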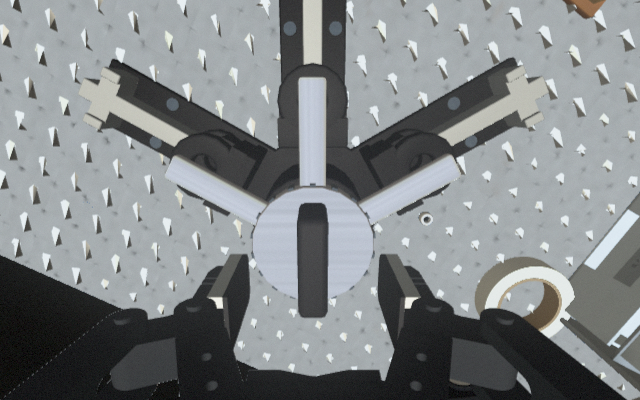

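The handle is centred between the pads at about (313,260). I descend and grip.

send_rows([
  [[0.0005,0.002,0.015],[0,0,-0.005],0.3],
  [[0.0005,0.002,0.029],[0,0,-0.005],0.3],
  [[0.0005,0.002,0.029],[0,0,-0.005],0.0],
  [[0.0005,0.002,0.029],[0,0,-0.005],-1],
  [[0.0005,0.002,0.029],[0,0,-0.005],-1],
], squeeze=70)

```text
clock: 4.42
eef_pos: [612.4, 2.7, 115.2]
tcp_rot: [-3.133, 0.002, 1.546]
contact_force: [-0.0, -0.4, -1.7]
opening: 0.234
```

send_rows([
  [[0,0,0],[0,0,0],-1],
  [[0,0,0],[0,0,0],-1],
  [[0,0,0],[0,0,0],-1],
  [[0,0,0],[0,0,0],-1],
  [[0,0,0],[0,0,0],-1],
])

```text
clock: 4.83
eef_pos: [612.8, 2.6, 115.9]
tcp_rot: [-3.134, 0.003, 1.546]
contact_force: [-1.1, -2.3, 3.4]
opening: 0.152
```

send_rows([
  [[0,0,-0.004],[0,0,0],-1],
  [[0,0,-0.008],[0,0,0],-1],
  [[0,0,-0.0115],[0,0,0],-1],
  [[0,0,-0.013],[0,0,0],-1],
  [[0,0,-0.013],[0,0,0],-1],
])

```text
clock: 5.25
eef_pos: [612.6, 2.6, 129.0]
tcp_rot: [-3.134, 0.003, 1.546]
contact_force: [1.1, -1.9, -7.7]
opening: 0.149
```

Run:
```python
from h import *
c=cam('wrist');f=viewer.grab_frame('wrist')
cv2.imwrite('pics/e2.png',f[:,:,::-1])
p,M,s=tcp();print(p,s['contact_force'],s['wrist_torque'],s['opening'])
```

```text
[612.61489928   2.55168205 128.76910675] [-0.07192848 -1.49961655 -7.60181896] [-0.2140851  -0.15870419 -0.01588639] 0.1513641459116542
```

View pics/e2.png

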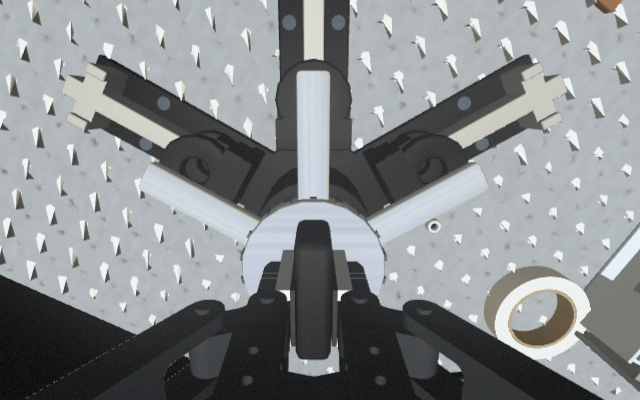

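send_rows([
  [[0,0,0],[0,0,-0.11],-1],
  [[0,0,0],[0,0,-0.22],-1],
  [[0,0,0],[0,0,-0.33],-1],
  [[0,0,0],[0,0,-0.43],-1],
  [[0,0,0],[0,0,-0.5],-1],
])

```text
clock: 5.72
eef_pos: [612.8, 1.7, 128.6]
tcp_rot: [-3.133, 0.0, 2.052]
contact_force: [2.1, -5.4, -8.2]
opening: 0.149
```

send_rows([
  [[0,0,0],[0,0,-0.02],-1],
  [[0,0,0],[0,0,-0.03],-1],
  [[0,0,0],[0,0,-0.04],-1],
  [[0,0,0],[0,0,-0.04],-1],
  [[0,0,0],[0,0,-0.04],-1],
])

```text
clock: 6.13
eef_pos: [612.9, 1.4, 128.5]
tcp_rot: [-3.133, -0.0, 2.091]
contact_force: [1.9, -4.1, -8.1]
opening: 0.152
```

Run:
```python
from h import *
c=cam('wrist');f=viewer.grab_frame('wrist')
cv2.imwrite('pics/e3.png',f[:,:,::-1])
p,M,s=tcp();print(p,s['tcp_rot'],s['contact_force'],s['wrist_torque'],s['opening'])
```

```text
[612.8692592    1.47251742 128.52475916] [-3.13321759e+00 -8.56450437e-05  2.09090245e+00] [ 1.62197544 -4.19718055 -8.7463183 ] [-0.92828888 -0.38312919 -0.81281926] 0.1519027187607426
```

View pics/e3.png

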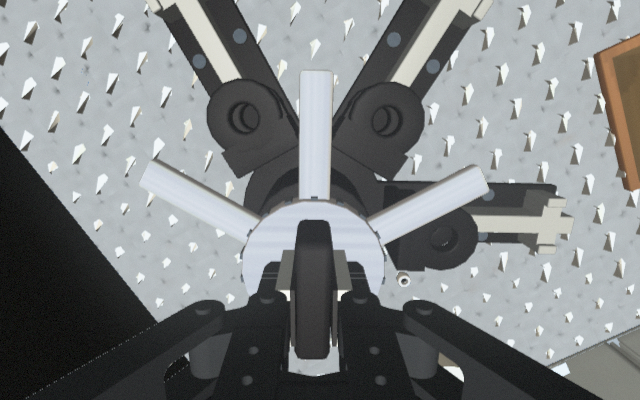

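At the stop (the wrist moment rose to -0.8 N m). I lower the collar and release.

send_rows([
  [[0,0,0.004],[0,0,0],-1],
  [[0,0,0.008],[0,0,0],-1],
  [[0,0,0.012],[0,0,0],-1],
  [[0,0,0.013],[0,0,0],-1],
  [[0,0,0.013],[0,0,0],-1],
])

```text
clock: 6.6
eef_pos: [613.0, 1.4, 116.0]
tcp_rot: [-3.133, 0.0, 2.091]
contact_force: [-0.1, -4.2, 1.1]
opening: 0.147
```

Run:
```python
from h import *
p,M,s=tcp();print(p,s['tcp_rot'],s['contact_force'],s['wrist_torque'],s['opening'])
```

```text
[613.01250343   1.42186595 115.97034486] [-3.13348541e+00  6.40728784e-05  2.09067958e+00] [-0.13957207 -4.23028629  1.11897774] [-0.67111015  0.09388699 -0.79692807] 0.14727881660671882
```

send_rows([
  [[0,0,0],[0,0,0.02],0.2],
  [[0,0,0],[0,0,0.02],0.4],
  [[0,0,0],[0,0,0.02],0.5],
  [[0,0,-0.02],[0,0,0.02],0.6],
  [[0,0,-0.06],[0,0,0.02],0.7],
])

```text
clock: 7.02
eef_pos: [610.5, 2.0, 172.3]
tcp_rot: [-3.126, -0.004, 2.071]
contact_force: [0.9, -0.6, 0.2]
opening: 0.839
```

send_rows([
  [[0,-0.03,-0.03],[0,0,0],1],
  [[0,-0.06,-0.06],[0,0,0],1],
  [[0,-0.08,-0.09],[0,0,0],1],
  [[0,-0.08,-0.12],[0,0,0],1],
  [[0,-0.08,-0.12],[0,0,0],1],
])

```text
clock: 7.43
eef_pos: [544.2, -36.3, 300.0]
tcp_rot: [-3.135, 0.001, 2.071]
contact_force: [1.0, 0.9, 0.3]
opening: 1.003
```

Run:
```python
from h import *
c=cam('wrist');f=viewer.grab_frame('wrist')
cv2.imwrite('pics/e4.png',f[:,:,::-1]);np.save('e4.npy',np.array([c[0],np.tile(c[1],(3,1)),c[2]]))
p,M,s=tcp();print(p,s['tcp_rot'],s['contact_force'])
```

```text
[543.7993279  -35.99403691 297.31916565] [-3.13279364e+00 -3.31662017e-04  2.07147651e+00] [-0.49137261  0.46869567 -0.80476301]
```

View pics/e4.png

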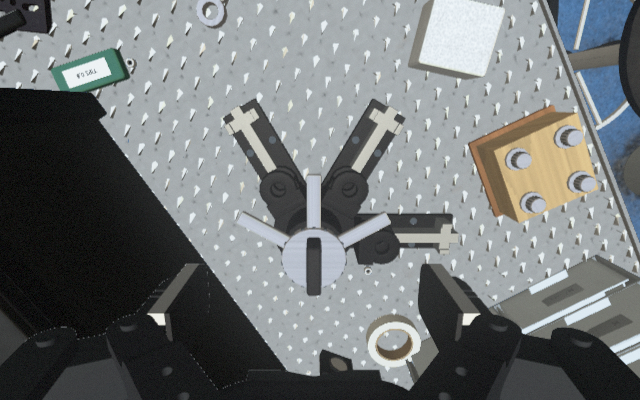

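Collar now rests open with its fingers midway between the yokes, and the bores show at (280,188), (348,188) and (380,245). Next I measure the links.

Run:
```python
import cv2
f=cv2.imread('pics/d1.png'); cv2.imwrite('pics/d1l.png',cv2.resize(f[110:260,15:175],None,fx=4,fy=4,interpolation=cv2.INTER_CUBIC))
f=cv2.imread('pics/d2.png'); cv2.imwrite('pics/d2l.png',cv2.resize(f[0:110,0:175],None,fx=4,fy=4,interpolation=cv2.INTER_CUBIC))
```

```text
(no output)
```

View pics/d1l.png

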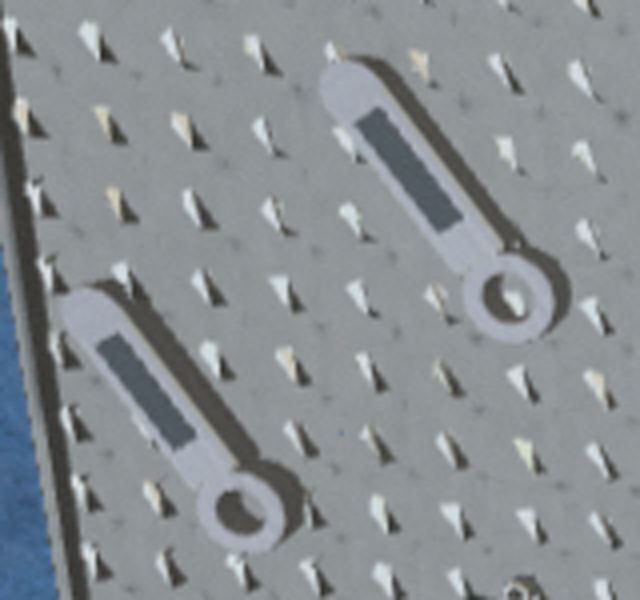

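View pics/d2l.png

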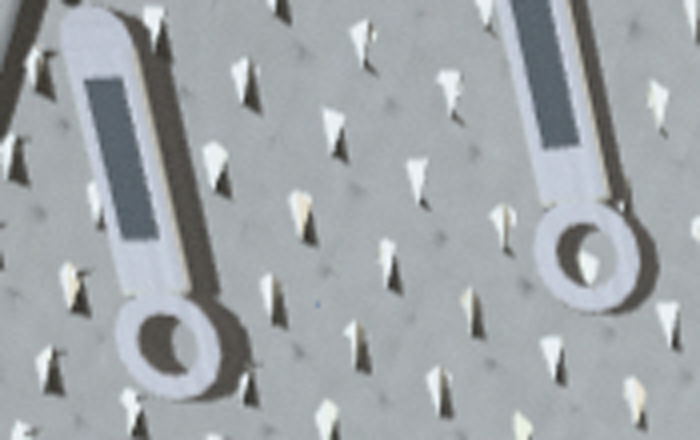

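Run:
```python
from h import *
C={n:(lambda a:(a[0],a[1][0],a[2]))(np.load(n+'.npy')) for n in('d1','d2')}
u1=lambda u:np.array(u)/4+[15,110]; u2=lambda u:np.array(u)/4.
for nm,e1,e2,r1,t1 in (('A',(509,296),(588,255),(409,170),(338,75)),('B',(241,509),(168,345),(147,391),(75,302))):
    print(nm,'eye tri',tri([(C['d1'],u1(e1)),(C['d2'],u2(e2))]).round(1))
    E=atz(C['d1'],[u1(e1)],14)[0]; Rr=atz(C['d1'],[u1(r1)],14)[0]
    E2=atz(C['d2'],[u2(e2)],14)[0]
    d=E-Rr; print(E.round(1),E2.round(1),Rr.round(1),np.linalg.norm(d),np.arctan2(d[1],d[0]))
print(atz(C['d2'],[u2((122,158))],14))
```

```text
A eye tri [ 451.8 -208.    11.6]
[ 451.8 -206.7   14. ] [ 452.1 -206.9   14. ] [ 405.3 -212.5   14. ] 46.872026417543864 0.12293459175790683
B eye tri [ 474.5 -333.     5. ]
[ 474.1 -325.7   14. ] [ 475.  -326.4   14. ] [ 428.  -328.5   14. ] 46.24170532076573 0.06168861374927662
[[ 427.47104778 -328.54243286   14.        ]]
```

Run:
```python
from h import *
togo([405.5,-212.5,140],1.694)
```

```text
alt [-2.000e-03 -1.200e-02 -2.764e+00] q6 -2.136
shift [-0.0885 -0.2047  0.1591] rot [-0.0088  0.0013  0.3775]
```

send_rows([
  [[-0.013,-0.03,0.023],[0,0,0.075],0.6],
  [[-0.026,-0.06,0.046],[0,0,0.15],0.6],
  [[-0.039,-0.09,0.07],[0,0,0.23],0.6],
  [[-0.052,-0.12,0.093],[0,0,0.3],0.6],
  [[-0.065,-0.15,0.116],[0,0,0.378],0.6],
])

```text
clock: 7.9
eef_pos: [441.1, -165.8, 180.8]
tcp_rot: [-3.133, 0.002, 1.691]
contact_force: [1.0, -0.9, 0.9]
opening: 0.799
```

Run:
```python
from h import *
c=cam('wrist');f=viewer.grab_frame('wrist')
cv2.imwrite('pics/f1.png',f[:,:,::-1])
print(proj(c,[[452,-207,14],[405.4,-212.5,14],[474.5,-326,14]]))
togo([405.5,-212.5,140],1.694)
```

```text
[[262.64459153 200.01789285]
 [260.59481946 143.26192723]
 [119.53655613 209.0396752 ]]
alt [1.000e-03 2.600e-02 3.133e+00] q6 -2.044
shift [-0.0408 -0.0343  0.0373] rot [-0.0169  0.0008 -0.0089]
```

View pics/f1.png

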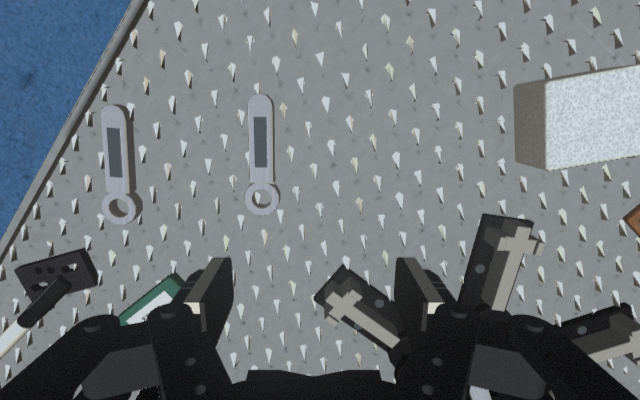

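send_rows([
  [[-0.02,-0.017,0.02],[-0.009,0,-0.004],0.5],
  [[-0.041,-0.034,0.04],[-0.009,0,-0.004],0.5],
  [[-0.041,-0.034,0.075],[-0.009,0,-0.004],0.5],
  [[-0.041,-0.034,0.105],[-0.009,0,-0.004],0.5],
  [[-0.041,-0.034,0.115],[-0.009,0,-0.004],0.5],
])

```text
clock: 8.37
eef_pos: [402.0, -211.7, 58.5]
tcp_rot: [-3.129, -0.003, 1.688]
contact_force: [-1.1, 0.3, -0.8]
opening: 0.752
```

Run:
```python
from h import *
c=cam('wrist');f=viewer.grab_frame('wrist')
cv2.imwrite('pics/f2.png',f[:,:,::-1])
print(proj(c,[[452,-207,14],[405.4,-212.5,14],[474.5,-326,14]]))
togo([405.5,-212.5,25],1.694)
```

```text
[[309.770966   339.0272696 ]
 [309.5821776  258.18993767]
 [ 86.83592394 352.57312213]]
alt [-0.005  0.021  3.137] q6 -2.166
shift [-0.0016  0.0038  0.0334] rot [-0.0134 -0.0033 -0.0049]
```

View pics/f2.png

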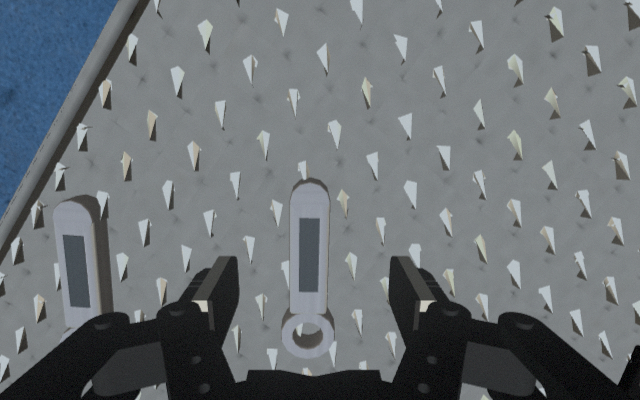

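send_rows([
  [[-0.0015,0.004,0.015],[-0.013,0,-0.004],0.3],
  [[-0.0015,0.004,0.032],[-0.013,0,-0.004],0.2],
  [[-0.0015,0.004,0.033],[-0.013,0,-0.004],0],
  [[-0.0015,0.004,0.033],[-0.013,0,-0.004],-1],
  [[-0.0015,0.004,0.033],[-0.013,0,-0.004],-1],
], squeeze=50)

```text
clock: 8.83
eef_pos: [406.5, -212.4, 26.4]
tcp_rot: [3.141, -0.003, 1.694]
contact_force: [-1.1, 0.5, 7.3]
opening: 0.226
```

send_rows([
  [[0,0,0],[0,0,0],-1],
  [[0,0,0],[0,0,0],-1],
  [[0,0,0],[0,0,0],-1],
  [[0,0,0],[0,0,0],-1],
  [[0,0,0],[0,0,0],-1],
])

```text
clock: 9.25
eef_pos: [406.6, -212.5, 26.7]
tcp_rot: [3.141, -0.003, 1.694]
contact_force: [0.7, -0.4, -1.8]
opening: 0.215
```

Run:
```python
from h import *
c=cam('wrist');f=viewer.grab_frame('wrist')
cv2.imwrite('pics/f3.png',f[:,:,::-1])
p,M,s=tcp(); print(s['eef_pos'],s['tcp_rot'],s['contact_force'],s['opening'])
```

```text
[ 406.57426332 -212.47402016   26.6134325 ] [ 3.14103653e+00 -2.56270713e-03  1.69367841e+00] [-0.1469935   0.64078199  3.79963214] 0.21433582089357894
```

View pics/f3.png

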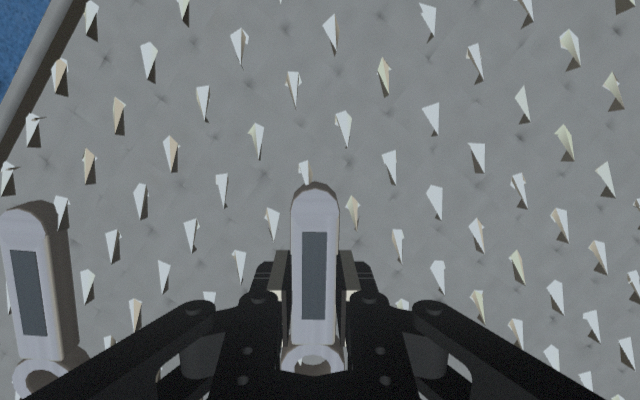

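The link is gripped (opening 0.214, about 18 mm) and centred. Next I refine the yoke bores from the open-collar views while the robot's clock stands still.

Run:
```python
import cv2
f=cv2.imread('pics/e4.png'); cv2.imwrite('pics/e4z.png',cv2.resize(f[90:300,220:470],None,fx=3.2,fy=2.857*1.12,interpolation=cv2.INTER_CUBIC)[:600])
f=cv2.imread('pics/e4.png'); cv2.imwrite('pics/e4z.png',cv2.resize(f[90:275,220:470],None,fx=3.2,fy=3.2,interpolation=cv2.INTER_CUBIC))
```

```text
(no output)
```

View pics/e4z.png

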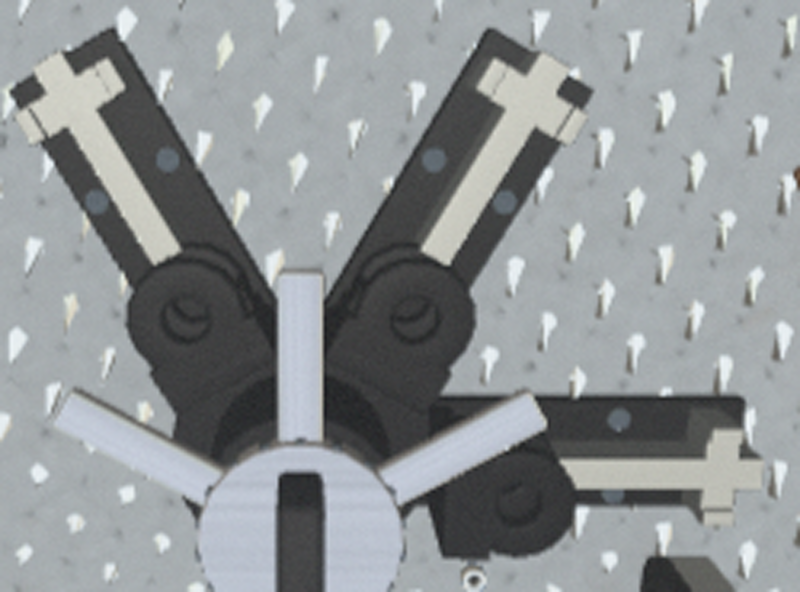

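```bash
cat > fit2.py <<'E'
from h import *
from scipy.optimize import least_squares
C={n:(lambda a:(a[0],a[1][0],a[2]))(np.load(n+'.npy')) for n in('d1','d2','e4')}
un={'d1':lambda u:np.array(u)/3+[210,90],'d2':lambda u:np.array(u)/2.66667+[200,45],'e4':lambda u:np.array(u)/3.2+[220,90]}
obs=[('d1',(433,476),0,0,90),('d2',(380,483),0,0,90)]
for n,l in {'d1':[(661,112),(262,80),(48,388)],'d2':[(702,272),(386,68),(55,258)],'e4':[(721,475),(534,88),(70,98)]}.items():
    for k,u in enumerate(l): obs.append((n,u,k,154,31.5))
for k,u in enumerate([(520,502),(414,314),(187,314)]): obs.append(('e4',u,k,75,60))
for o in obs: print(o[0],o[2],o[3],atz(C[o[0]],[un[o[0]](o[1])],o[4])[0].round(1))
def res(v):
    o=[]
    for n,u,k,r,z in obs:
        a=v[2]+(k-1)*np.pi/3; w=2 if r==75 else 1
        o.append(w*(proj(C[n],[[v[0]+r*np.cos(a),v[1]+r*np.sin(a),z]])[0]-un[n](u)))
    return np.ravel(o)
s=least_squares(res,[615,0,np.pi],loss='soft_l1'); print(s.x.round(3)); print(s.fun.reshape(-1,2).round(1).tolist())
for k in (-1,0,1):
    a=s.x[2]+k*np.pi/3; print('yoke',k+1,(s.x[0]+75*np.cos(a)).round(1),(s.x[1]+75*np.sin(a)).round(1),a.round(3))
E
python3 fit2.py
```

```text
d1 0 0 [613.4   3.7  90. ]
d2 0 0 [612.6   3.2  90. ]
d1 0 154 [538.8 138.9  31.5]
d1 1 154 [462.1   6.2  31.5]
d1 2 154 [ 534.6 -128.3   31.5]
d2 0 154 [540.8 139.8  31.5]
d2 1 154 [461.    7.   31.5]
d2 2 154 [ 534.4 -128.5   31.5]
e4 0 154 [540.1 137.3  31.5]
e4 1 154 [456.4   5.   31.5]
e4 2 154 [ 533.2 -128.5   31.5]
e4 0 75 [576.8  67.8  60. ]
e4 1 75 [537.5   3.2  60. ]
e4 2 75 [572.9 -61.4  60. ]
[613.114   2.722   3.118]
[[-0.9, 0.1], [-0.5, 0.4], [-0.7, 0.7], [-1.0, -2.4], [-1.0, -1.0], [-1.6, -1.4], [-0.5, -1.9], [-0.4, -1.3], [0.8, -0.3], [-0.3, 3.0], [-0.1, -0.3], [0.8, 1.2], [1.6, 2.3], [-0.9, 2.1]]
yoke 0 577.2 68.5 2.071
yoke 1 538.1 4.5 3.118
yoke 2 574.1 -61.3 4.165
```

send_rows([
  [[0,0,-0.04],[0,0,0],-1],
  [[0,0,-0.08],[0,0,0],-1],
  [[0.005,0,-0.115],[0,0,0.02],-1],
  [[0.03,0.02,-0.14],[0,0,0.08],-1],
  [[0.065,0.035,-0.155],[0,0,0.146],-1],
])

```text
clock: 9.72
eef_pos: [435.5, -145.4, 185.2]
tcp_rot: [3.136, -0.001, 1.542]
contact_force: [2.0, -0.2, -1.8]
opening: 0.215
```

Run:
```python
from h import *
p,M,s=tcp(); print(s['eef_pos'],s['tcp_rot'],s['contact_force'],s['opening'])
togo([560,4,190],1.547)
```

```text
[ 435.50468198 -145.40862095  185.23240243] [ 3.13602329e+00 -5.39916824e-04  1.54164986e+00] [ 2.01123468 -0.21635754 -1.77905504] 0.21485664697237145
alt [-1.000e-03 -9.000e-03  3.136e+00] q6 -1.87
shift [ 0.153   0.1201 -0.004 ] rot [ 0.0056 -0.0005 -0.0054]
```

send_rows([
  [[0.031,0.024,-0.002],[0,0,0],-1],
  [[0.062,0.048,-0.004],[0,0,-0.005],-1],
  [[0.093,0.072,-0.004],[0.004,0,-0.005],-1],
  [[0.124,0.097,-0.004],[0.004,0,-0.005],-1],
  [[0.153,0.12,-0.004],[0.004,0,-0.005],-1],
])

```text
clock: 10.13
eef_pos: [560.9, 6.0, 190.1]
tcp_rot: [3.14, -0.001, 1.547]
contact_force: [0.9, -0.1, -2.7]
opening: 0.216
```

send_rows([
  [[0,0,0],[0,0,0],-1],
  [[0,0,0],[0,0,0],-1],
  [[0,0,0],[0,0,0],-1],
  [[0,0,0],[0,0,0],-1],
  [[0,0,0],[0,0,0],-1],
])

```text
clock: 10.55
eef_pos: [560.0, 5.1, 190.0]
tcp_rot: [3.14, -0.0, 1.546]
contact_force: [0.3, 0.1, -1.9]
opening: 0.213
```

Run:
```python
from h import *
p,M,s=tcp(); print(s['eef_pos'],s['tcp_rot'],s['contact_force'],s['opening'])
c=cam('wrist');f=viewer.grab_frame('wrist')
cv2.imwrite('pics/g1.png',f[:,:,::-1]);np.save('g1.npy',np.array([c[0],np.tile(c[1],(3,1)),c[2]]))
print(proj(c,[[538.1,4.5,60],[577.2,68.5,60],[574.1,-61.3,60],p+M@[0,45.7,-12+26.6]]))
```

```text
[560.0057821    5.05775577 189.98006591] [ 3.14049819e+00 -3.96966022e-04  1.54572042e+00] [ 0.2981707   0.12943203 -1.89086781] 0.21317038014944242
[[311.08963484 174.20564014]
 [398.74856796 224.00282029]
 [223.694933   224.11084022]
 [312.12862497 370.92960524]]
```

View pics/g1.png

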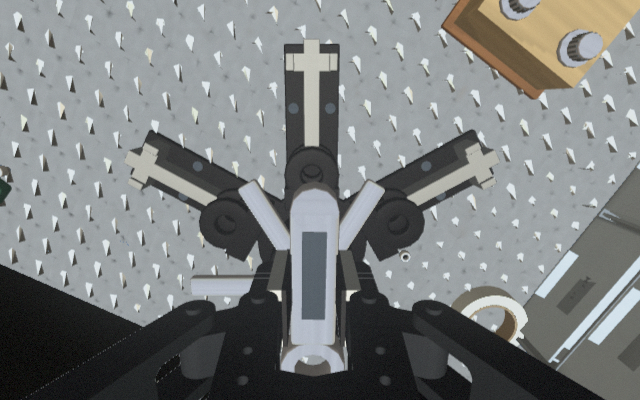

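Run:
```python
import cv2
f=cv2.imread('pics/g1.png'); 
cv2.imwrite('pics/g1z.png',cv2.resize(f[140:250,190:430],None,fx=3.3,fy=3.3,interpolation=cv2.INTER_CUBIC))
cv2.imwrite('pics/g1y.png',cv2.resize(f[320:400,260:360],None,fx=5,fy=5,interpolation=cv2.INTER_CUBIC))
```

```text
(no output)
```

View pics/g1z.png

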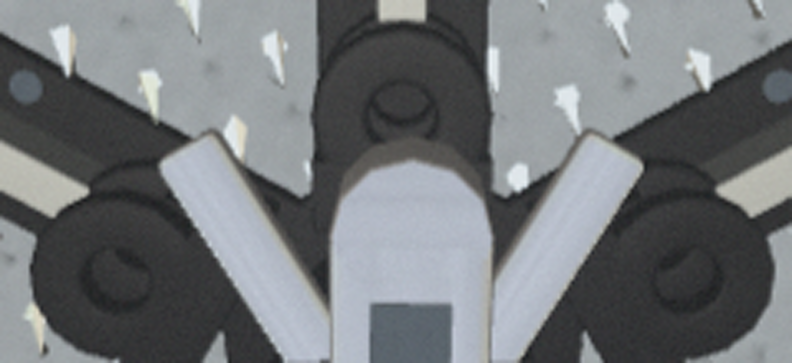

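View pics/g1y.png

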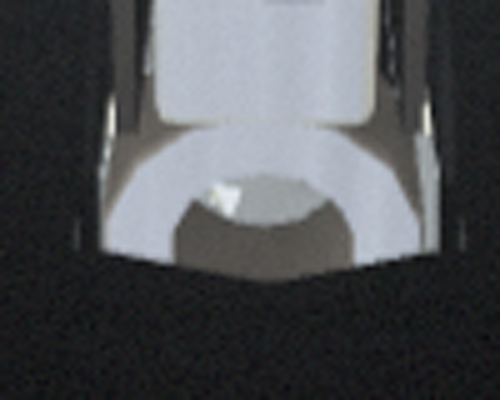

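Run:
```python
from h import *
a=np.load('g1.npy');c=(a[0],a[1][0],a[2])
print(atz(c,[[312.1,174.2],[225.5,224.5],[398.2,223.9]],60).round(1))
togo([538.1-75,4,57],1.547)
```

```text
[[538.1   5.2  60. ]
 [574.4 -60.   60. ]
 [577.1  68.1  60. ]]
alt [-1.00e-03 -2.00e-03  3.14e+00] q6 -1.54
shift [-0.0036 -0.0972  0.1329] rot [ 0.0014 -0.0004 -0.0015]
```

send_rows([
  [[0,-0.035,0.01],[0,0,0],-1],
  [[0.001,-0.07,0.02],[0,0,0],-1],
  [[0.002,-0.105,0.04],[0,0,-0.002],-1],
  [[0.0015,-0.113,0.075],[0,0,-0.002],-1],
  [[0.0015,-0.113,0.1],[0,0,-0.002],-1],
])

```text
clock: 11.02
eef_pos: [443.5, 8.8, 89.0]
tcp_rot: [-3.141, -0.0, 1.546]
contact_force: [1.0, -0.4, -2.5]
opening: 0.221
```

Run:
```python
from h import *
p,M,s=tcp(); print(s['eef_pos'],s['tcp_rot'],s['contact_force'],s['opening'])
togo([447,6.9,60.6],1.548)
togo([492.4,5.9,60.6],1.548)
```

```text
[443.54086789   8.79571587  89.00074894] [-3.14148162e+00 -3.89905654e-04  1.54648740e+00] [ 1.01694743 -0.39688364 -2.53183404] 0.22077414853993454
alt [-1.00e-03  0.00e+00  3.14e+00] q6 -1.531
shift [-0.0018  0.0035  0.0284] rot [-0.0001 -0.0004 -0.0015]
alt [-1.00e-03  0.00e+00  3.14e+00] q6 -1.531
shift [-0.0017  0.0489  0.0284] rot [-0.0001 -0.0004 -0.0015]
```

send_rows([
  [[-0.0018,0.0035,0.012],[0,0,-0.0015],-1],
  [[-0.0018,0.0035,0.024],[0,0,-0.0015],-1],
  [[-0.0018,0.0035,0.0284],[0,0,-0.0015],-1],
  [[-0.0018,0.0035,0.0284],[0,0,-0.0015],-1],
  [[-0.0018,0.0035,0.0284],[0,0,-0.0015],-1],
])

```text
clock: 11.43
eef_pos: [447.2, 6.6, 61.0]
tcp_rot: [3.141, -0.0, 1.547]
contact_force: [-0.1, 0.8, -1.9]
opening: 0.216
```

Run:
```python
from h import *
p,M,s=tcp(); print(s['eef_pos'],s['tcp_rot'],s['contact_force'],s['opening'])
togo([492.4,5.9,60.6],1.548)
for n in('wrist','side'):
    f=viewer.grab_frame(n); cv2.imwrite(f'pics/h1{n}.png',(f if n=='wrist' else cv2.resize(f[170:350,250:460],None,fx=3.3,fy=3.3,interpolation=cv2.INTER_CUBIC))[:,:,::-1])
```

```text
[447.19264692   6.60488752  61.01088556] [ 3.14141619e+00 -3.90812636e-04  1.54727151e+00] [-0.06271204  0.81070152 -1.936794  ] 0.21624487588625743
alt [-1.000e-03 -0.000e+00  3.141e+00] q6 -1.537
shift [0.0004 0.0452 0.0004] rot [ 0.0002 -0.0004 -0.0007]
```

View pics/h1side.png

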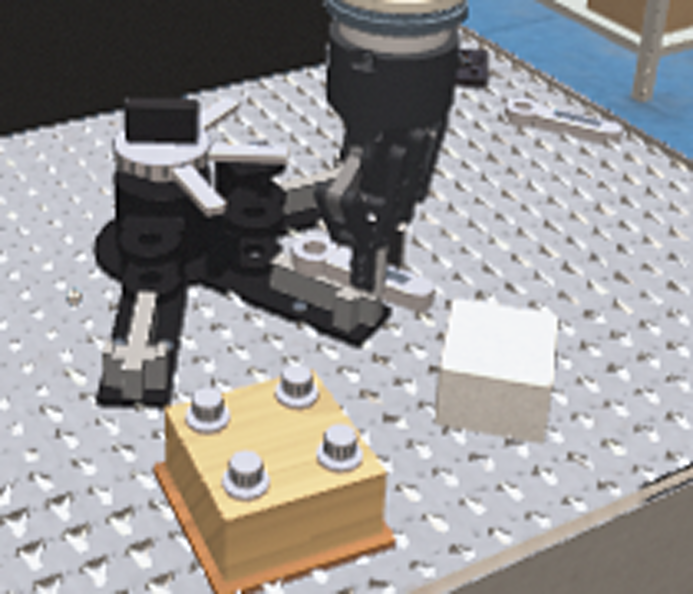

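View pics/h1wrist.png

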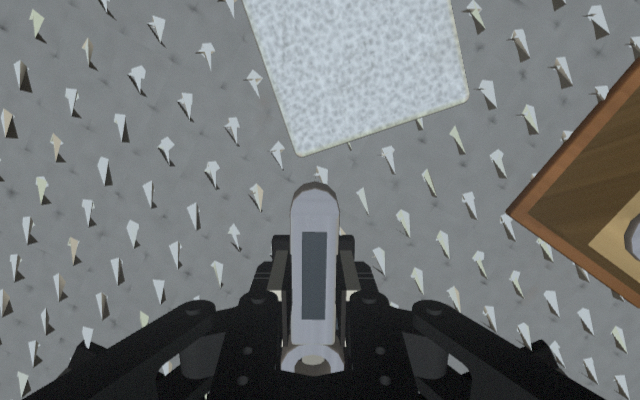

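The link stands outside the yoke at slot height, above the rail. I slide it inward 45 mm.

send_rows([
  [[0.0004,0.01,0.0004],[0,0,0],-1],
  [[0.0004,0.02,0.0004],[0,0,0],-1],
  [[0.0004,0.03,0.0004],[0,0,0],-1],
  [[0.0004,0.038,0.0004],[0,0,0],-1],
  [[0.0004,0.0452,0.0004],[0,0,0],-1],
])

```text
clock: 11.95
eef_pos: [494.5, 6.1, 61.3]
tcp_rot: [3.139, -0.0, 1.548]
contact_force: [-0.2, 1.1, -1.9]
opening: 0.218
```

Run:
```python
from h import *
p,M,s=tcp(); print(s['eef_pos'],s['tcp_rot'],s['contact_force'],s['wrist_torque'],s['opening'])
togo([492.4,5.9,56.8],1.548)
```

```text
[494.54746619   6.11370426  61.278307  ] [ 3.13917278e+00 -4.29003806e-04  1.54769214e+00] [-0.15319843  1.07535306 -1.92587094] [-0.00299889  0.0057099  -0.05428951] 0.2175910616463
alt [-1.000e-03 -4.000e-03  3.141e+00] q6 -1.539
shift [-0.0003 -0.0022  0.0045] rot [ 0.0024 -0.0004 -0.0003]
```

send_rows([
  [[-0.0003,-0.0021,0.001],[0.002,0,0],-1],
  [[-0.0003,-0.0021,0.003],[0.002,0,0],-1],
  [[-0.0003,-0.0021,0.0045],[0.002,0,0],-1],
  [[-0.0003,-0.0021,0.0045],[0.002,0,0],-1],
  [[-0.0003,-0.0021,0.0045],[0.002,0,0],-1],
])

```text
clock: 12.37
eef_pos: [491.9, 5.9, 56.6]
tcp_rot: [-3.141, -0.0, 1.548]
contact_force: [-0.1, -0.8, 0.4]
opening: 0.214
```

Run:
```python
from h import *
p,M,s=tcp(); print(s['eef_pos'],s['tcp_rot'],s['contact_force'],s['wrist_torque'],s['opening'])
togo([492.4,5.9,56.8],1.548)
f=viewer.grab_frame('side'); cv2.imwrite(f'pics/h2side.png',(cv2.resize(f[170:350,250:460],None,fx=3.3,fy=3.3,interpolation=cv2.INTER_CUBIC))[:,:,::-1])
```

```text
[491.86041417   5.86919562  56.64111785] [-3.14134720e+00 -3.96526901e-04  1.54773193e+00] [-0.08862377 -0.75436557  0.41489294] [-0.04518748  0.08437528 -0.01606772] 0.21369295164801697
alt [-1.000e-03  0.000e+00  3.141e+00] q6 -1.54
shift [ 0.      0.0005 -0.0002] rot [-0.0002 -0.0004 -0.0003]
```

View pics/h2side.png

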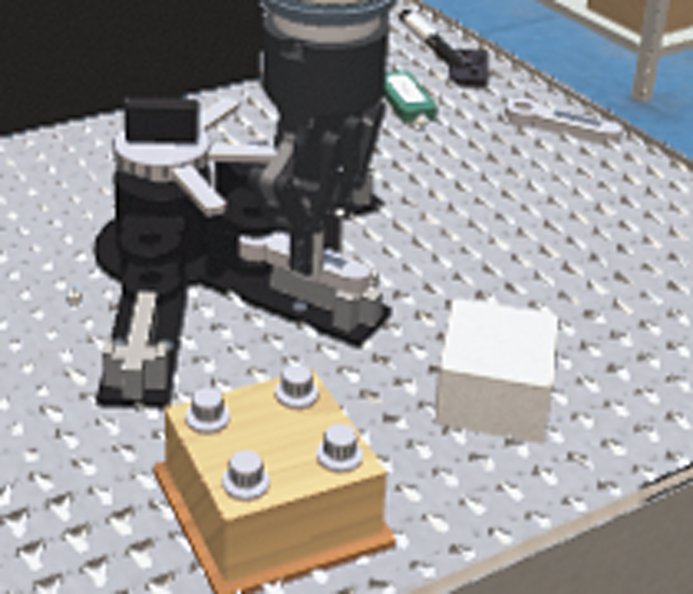

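send_rows([
  [[0,0.0004,0],[0,0,0],0.3],
  [[0,0.0004,0],[0,0,0],0.4],
  [[0,0.0004,0],[0,0,0],0.45],
  [[0,0.0004,-0.002],[0,0,0],0.45],
  [[0,0.0004,-0.03],[0,0,0],0.45],
])

```text
clock: 12.83
eef_pos: [489.6, 5.8, 83.7]
tcp_rot: [-3.135, -0.0, 1.548]
contact_force: [-0.4, -0.3, -0.4]
opening: 0.726
```

send_rows([
  [[0,0,-0.035],[0,0,0],0.5],
  [[0,0.02,-0.07],[0,0,0],0.6],
  [[0,0.05,-0.1],[0,0,0],1],
  [[0,0.063,-0.105],[0,0,0],1],
  [[0,0.063,-0.105],[0,0,0],1],
])

```text
clock: 13.25
eef_pos: [557.9, 4.3, 191.7]
tcp_rot: [3.141, -0.0, 1.548]
contact_force: [-1.0, 0.2, -0.3]
opening: 0.999
```

Run:
```python
from h import *
p,M,s=tcp(); print(s['eef_pos'],s['tcp_rot'],s['contact_force'],s['opening'])
c=cam('wrist');f=viewer.grab_frame('wrist')
cv2.imwrite('pics/i1.png',f[:,:,::-1]);np.save('i1.npy',np.array([c[0],np.tile(c[1],(3,1)),c[2]]))
cv2.imwrite('pics/i1z.png',cv2.resize(f[110:260,190:430],None,fx=3.3,fy=3.3,interpolation=cv2.INTER_CUBIC)[:,:,::-1])
print(proj(c,[[538.1,4.9,60],[577.2,68.3,60]]))
```

```text
[557.86232091   4.31449967 191.66916437] [ 3.14054418e+00 -3.80779520e-04  1.54769754e+00] [-0.95121485  0.17177423 -0.31695716] 0.9987881850510392
[[312.82623975 176.64901654]
 [398.76990262 226.11220811]]
```

View pics/i1z.png

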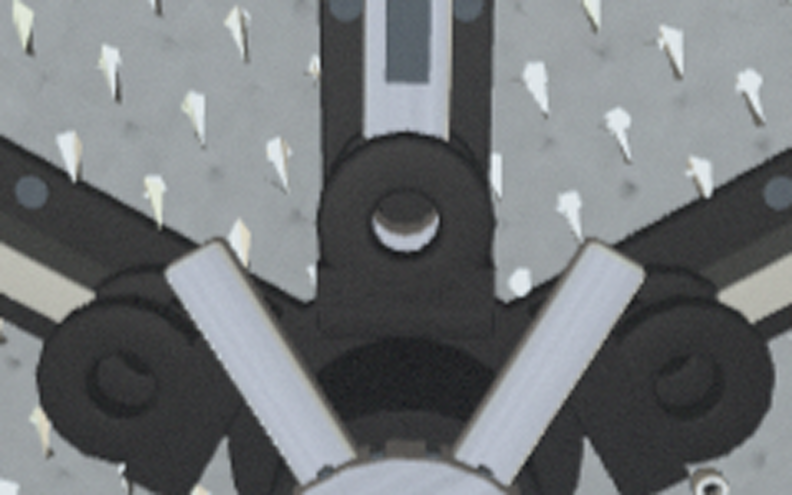

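View pics/i1.png

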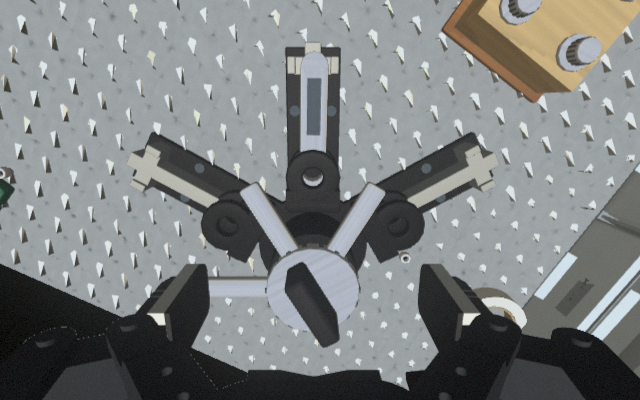

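The bore is at (313,177) as predicted, and the link's ring shows through it with the eye about 1.5 mm outward, which the pin's taper can take. Now I go to the rack for a pin.

Run:
```python
from h import *
togo([429,150,210],-0.02)
```

```text
alt [-0.003 -0.004 -1.574] q6 -1.543
shift [ 0.1427 -0.1291 -0.02  ] rot [-0.0035  0.0031  1.5677]
```

send_rows([
  [[0.02,-0.018,-0.01],[0,0,0.12],1],
  [[0.04,-0.036,-0.02],[0,0,0.24],1],
  [[0.06,-0.054,-0.02],[0,0,0.36],1],
  [[0.08,-0.072,-0.02],[0,0,0.48],1],
  [[0.1,-0.09,-0.02],[0,0,0.6],1],
])

```text
clock: 13.72
eef_pos: [464.0, 106.6, 208.4]
tcp_rot: [-3.136, 0.005, 0.941]
contact_force: [0.6, -0.1, 0.3]
opening: 0.998
```

Run:
```python
from h import *
togo([429,150,210],-0.02)
```

```text
alt [-0.008 -0.004 -2.18 ] q6 -0.72
shift [ 0.0145 -0.0539 -0.0014] rot [-0.0032  0.0071  0.9613]
```

send_rows([
  [[0.003,-0.01,0],[0,0,0.12],1],
  [[0.006,-0.022,0],[0,0,0.24],1],
  [[0.009,-0.033,0],[0,0,0.36],1],
  [[0.012,-0.045,0],[0,0,0.48],1],
  [[0.0145,-0.054,0],[0,0,0.6],1],
])

```text
clock: 14.13
eef_pos: [425.9, 150.0, 207.0]
tcp_rot: [-3.139, 0.011, 0.336]
contact_force: [-0.5, -0.9, -0.7]
opening: 1.002
```

send_rows([
  [[0,0,0],[0,0,0.12],1],
  [[0,0,0],[0,0,0.24],1],
  [[0,0,0],[0,0,0.36],1],
  [[0,0,0],[0,0,0.36],1],
  [[0,0,0],[0,0,0.36],1],
])

```text
clock: 14.55
eef_pos: [424.4, 149.4, 205.9]
tcp_rot: [3.139, 0.014, -0.021]
contact_force: [0.6, 0.2, -0.4]
opening: 0.999
```

Run:
```python
from h import *
p,M,s=tcp(); print(s['eef_pos'],s['tcp_rot'],s['contact_force'],s['opening'])
c=cam('wrist');f=viewer.grab_frame('wrist')
cv2.imwrite('pics/j1.png',f[:,:,::-1]);np.save('j1.npy',np.array([c[0],np.tile(c[1],(3,1)),c[2]]))
det('pin_0_head','wrist');det('rack','wrist')
```

```text
[424.38213144 149.4439115  205.91899915] [ 3.13896567  0.01372812 -0.02052358] [ 0.56124334  0.15002847 -0.43205706] 0.9992573185003955
pin_0_head wrist 0.73 267.4 167.8 728 [252, 154, 31, 29]
pin_0_head wrist 0.45 460.9 268.9 12069 [336, 165, 224, 198]
rack wrist 0.6 314.8 151.3 10595 [237, 71, 154, 159]
```

View pics/j1.png

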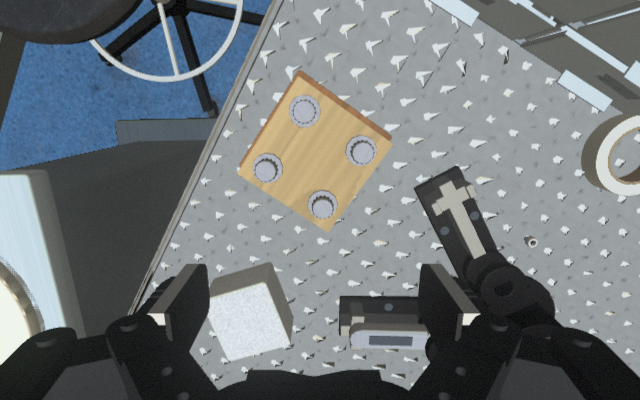

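Run:
```python
from h import *
a=np.load('j1.npy');c=(a[0],a[1][0],a[2])
f=cv2.imread('pics/j1.png'); cv2.imwrite('pics/j1z.png',cv2.resize(f[65:240,230:400],None,fx=3.4,fy=3.4,interpolation=cv2.INTER_CUBIC))
P=atz(c,[[304,111],[362,150],[268,168],[322,204]],66); print(P.round(1))
for i in range(4):
  for j in range(i): print(i,j,np.linalg.norm(P[i]-P[j]).round(1))
cs=cam('side'); print(proj(cs,P))
```

```text
[[416.6 214.4  66. ]
 [457.9 186.2  66. ]
 [388.9 174.2  66. ]
 [428.4 145.9  66. ]]
1 0 50.0
2 0 48.8
2 1 70.0
3 0 69.5
3 1 50.0
3 2 48.6
[[323.86747705 309.8334433 ]
 [312.14480418 291.13738527]
 [350.71392424 301.88107882]
 [338.64258761 284.43523866]]
```

View pics/j1z.png

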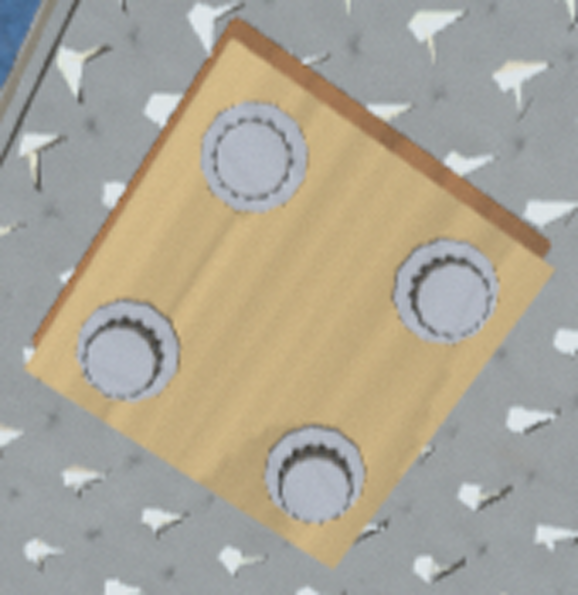

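Run:
```python
from h import *
a=np.load('j1.npy');c=(a[0],a[1][0],a[2]);cs=cam('side')
U=[[304.1,110.6],[361.8,151.5],[265.3,170.3],[322.4,207.4]]
P=atz(c,U,66); print(P.round(1))
for i in range(4):
  for j in range(i): print(i,j,np.linalg.norm(P[i]-P[j]).round(1))
# side tops: zoom (b_side)
S=np.array([[245,462],[208,398],[339,437],[295,372]])/3.3+[250,170]
for u,s in zip(U,S): print(tri([(c,u),(cs,s)]).round(1))
togo([P[3][0],P[3][1],110],-0.02)
```

```text
[[416.7 214.6  66. ]
 [457.8 185.1  66. ]
 [386.8 172.5  66. ]
 [428.7 143.2  66. ]]
1 0 50.6
2 0 51.6
2 1 72.1
3 0 72.4
3 1 51.1
3 2 51.1
[416.3 214.4  65.8]
[457.4 185.   66.6]
[386.4 172.1  64.4]
[428.5 143.7  68.2]
alt [ 1.90e-02 -3.00e-03  3.14e+00] q6 0.353
shift [0.0047 0.0062 0.0965] rot [ 0.0021  0.0123 -0.0013]
```

send_rows([
  [[0.0047,0.0062,0.03],[0.002,0.006,-0.001],0.5],
  [[0.0047,0.0062,0.06],[0.002,0.012,-0.001],0.4],
  [[0.0047,0.0062,0.085],[0.002,0.012,-0.001],0.4],
  [[0.0047,0.0062,0.085],[0.002,0.012,-0.001],0.4],
  [[0.0047,0.0062,0.085],[0.002,0.012,-0.001],0.4],
])

```text
clock: 15.12
eef_pos: [427.9, 142.9, 120.8]
tcp_rot: [3.14, 0.003, -0.019]
contact_force: [-0.1, 0.4, -0.0]
opening: 0.7
```

Run:
```python
from h import *
p,M,s=tcp(); print(s['eef_pos'],s['tcp_rot'],s['contact_force'],s['opening'])
c=cam('wrist');f=viewer.grab_frame('wrist')
cv2.imwrite('pics/j2.png',f[:,:,::-1]);np.save('j2.npy',np.array([c[0],np.tile(c[1],(3,1)),c[2]]))
print(proj(c,[[428.7,143.3,66],[428.7,143.3,50]]))
togo([428.7,143.3,78],-0.02)
```

```text
[427.89303934 142.87055344 120.84868579] [ 3.1404066  0.0034234 -0.0191706] [-0.09591589  0.39456859 -0.01898701] 0.7002182093520081
[[316.18918079 242.14007131]
 [316.080076   231.43536057]]
alt [-1.000e-03  0.000e+00 -3.141e+00] q6 0.338
shift [-0.0003 -0.      0.044 ] rot [0.0003 0.0008 0.0006]
```

View pics/j2.png

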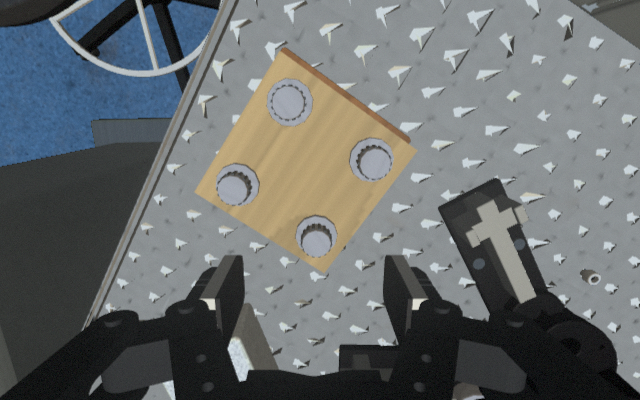

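send_rows([
  [[-0.0003,0,0.01],[0,0,0],0.3],
  [[-0.0003,0,0.02],[0,0,0],0.3],
  [[-0.0003,0,0.032],[0,0,0],0.3],
  [[-0.0003,0,0.0425],[0,0,0],0.3],
  [[-0.0003,0,0.0425],[0,0,0],0.0],
])

```text
clock: 15.58
eef_pos: [427.9, 143.0, 78.2]
tcp_rot: [3.141, 0.003, -0.019]
contact_force: [0.5, -0.6, 0.4]
opening: 0.521
```

send_rows([
  [[0,0,0],[0,0,0],-1],
  [[0,0,0],[0,0,0],-1],
  [[0,0,0],[0,0,0],-1],
  [[0,0,0],[0,0,0],-1],
  [[0,0,0],[0,0,0],-1],
], squeeze=60)

```text
clock: 16.0
eef_pos: [428.5, 143.2, 78.8]
tcp_rot: [3.141, 0.001, -0.019]
contact_force: [1.1, -0.4, 4.0]
opening: 0.146
```

Run:
```python
from h import *
p,M,s=tcp(); print(s['eef_pos'],s['tcp_rot'],s['contact_force'],s['opening'])
c=cam('wrist');f=viewer.grab_frame('wrist')
cv2.imwrite('pics/j3.png',f[:,:,::-1])
print(proj(c,[[428.7,143.3,66],[428.7,143.3,50],p]))
```

```text
[428.47863726 143.18283978  78.75052906] [ 3.14112398e+00  1.09556330e-03 -1.89770598e-02] [ 1.06265739 -0.36573416  3.96428756] 0.14569034460540534
[[315.20231336 281.7225616 ]
 [315.08083045 264.62302122]
 [314.73921985 298.43133317]]
```

View pics/j3.png

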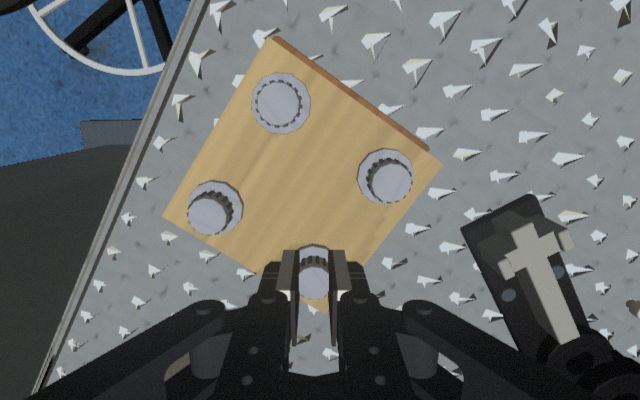

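send_rows([
  [[0,0,-0.02],[0,0,0],-1],
  [[0,0,-0.05],[0,0,0],-1],
  [[0,0,-0.08],[0,0,0],-1],
  [[0.005,0.008,-0.09],[0,0,0],-1],
  [[0.02,0.03,-0.09],[0,0,0],-1],
])

```text
clock: 16.47
eef_pos: [448.6, 114.3, 171.6]
tcp_rot: [-3.14, -0.003, -0.017]
contact_force: [0.1, 0.7, -0.7]
opening: 0.148
```

Run:
```python
from h import *
p,M,s=tcp(); print(s['eef_pos'],s['tcp_rot'],s['contact_force'],s['opening'])
f=viewer.grab_frame('wrist')
cv2.imwrite('pics/j4.png',f[:,:,::-1])
togo([538.1,4.9,160],-0.0225)
```

```text
[448.60195322 114.34894093 171.63119574] [-3.14008230e+00 -2.72995666e-03 -1.70998065e-02] [ 0.11027959  0.66263038 -0.65398728] 0.14800611953249893
alt [ 7.000e-03  1.000e-03 -3.136e+00] q6 0.256
shift [0.0886 0.1044 0.0112] rot [ 0.0006 -0.0043  0.0061]
```

View pics/j4.png

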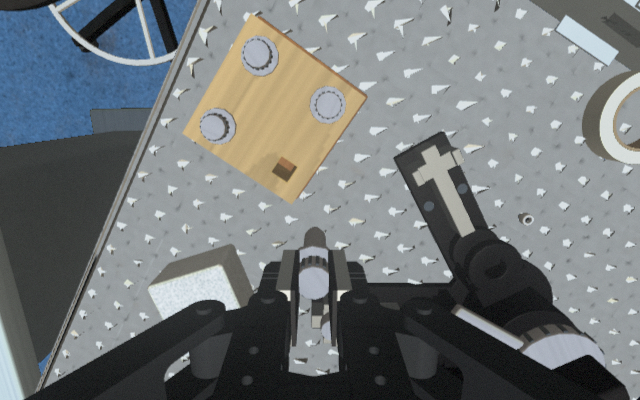

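The pin is held upright, with its head at (314,280) and tip at (315,232), and its bore in the block is empty. Moving over yoke 1.

send_rows([
  [[0.018,0.021,0.002],[0,0,0.003],-1],
  [[0.036,0.042,0.004],[0,-0.002,0.006],-1],
  [[0.054,0.063,0.007],[0,-0.004,0.006],-1],
  [[0.072,0.084,0.009],[0,-0.004,0.006],-1],
  [[0.0886,0.1044,0.011],[0,-0.004,0.006],-1],
])

```text
clock: 16.93
eef_pos: [538.7, 3.8, 159.9]
tcp_rot: [3.141, 0.0, -0.023]
contact_force: [0.4, 0.5, -0.3]
opening: 0.149
```

send_rows([
  [[0,0,0],[0,0,0],-1],
  [[0,0,0],[0,0,0],-1],
  [[0,0,0],[0,0,0],-1],
  [[0,0,0],[0,0,0],-1],
  [[0,0,0],[0,0,0],-1],
])

```text
clock: 17.35
eef_pos: [538.0, 4.6, 159.9]
tcp_rot: [3.141, 0.0, -0.022]
contact_force: [-0.6, -0.3, -0.1]
opening: 0.146
```

Run:
```python
from h import *
p,M,s=tcp(); print(s['eef_pos'],s['tcp_rot'],s['contact_force'],s['opening'])
c=cam('wrist');f=viewer.grab_frame('wrist')
cv2.imwrite('pics/k1.png',f[:,:,::-1])
cv2.imwrite('pics/k1z.png',cv2.resize(f[150:350,190:430],None,fx=3,fy=3,interpolation=cv2.INTER_CUBIC)[:,:,::-1])
print('tip,head',proj(c,[p+M@[0,0,75.75],p+M@[0,0,12.75]]),'bore',proj(c,[[538.1,4.9,60]]))
togo([538.1,4.9,142],-0.0225)
```

```text
[537.99707196   4.57660747 159.94864407] [ 3.14121414e+00  4.90746903e-04 -2.17394663e-02] [-0.59519101 -0.30657124 -0.13188061] 0.1462442066474156
tip,head [[314.27102195 229.32870735]
 [314.58852969 282.01981994]] bore [[314.41762362 215.91112378]]
alt [-0.000e+00  1.000e-03 -3.141e+00] q6 0.028
shift [-0.0001 -0.0003  0.018 ] rot [0.0004 0.0002 0.0008]
```

View pics/k1z.png

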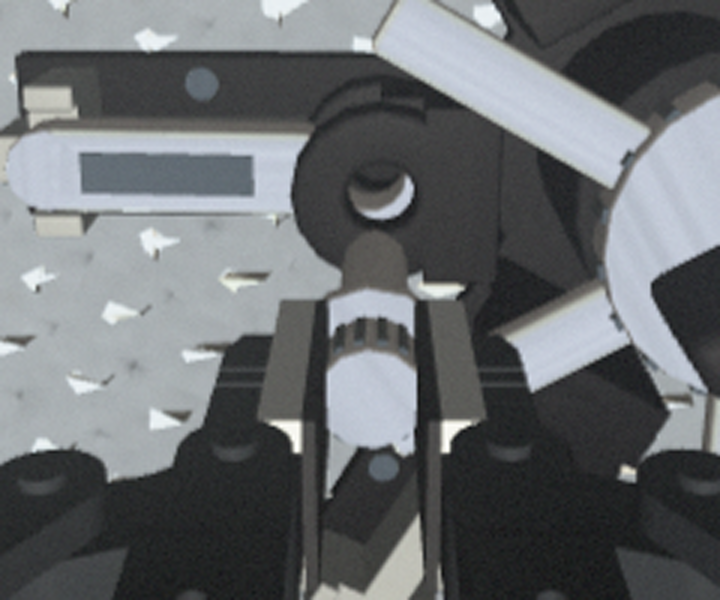

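The bore shows at (317,213), 1.6 mm right of and above the prediction. This is a constant camera offset of about 1.5 mm that turns with the wrist, so I correct the target to TCP (539.6, 6.5).

send_rows([
  [[0.0015,-0.0019,0.004],[0,0,0],-1],
  [[0.0015,-0.0019,0.01],[0,0,0],-1],
  [[0.0015,-0.0019,0.016],[0,0,0],-1],
  [[0.0015,-0.0019,0.016],[0,0,0],-1],
  [[0.0015,-0.0019,0.016],[0,0,0],-1],
])

```text
clock: 17.82
eef_pos: [539.2, 6.5, 143.3]
tcp_rot: [3.141, 0.002, -0.021]
contact_force: [-0.2, -0.4, -0.1]
opening: 0.148
```

Run:
```python
from h import *
p,M,s=tcp(); print(s['eef_pos'],s['tcp_rot'],s['contact_force'],s['opening'])
c=cam('wrist');f=viewer.grab_frame('wrist')
cv2.imwrite('pics/k2z.png',cv2.resize(f[150:350,190:430],None,fx=3,fy=3,interpolation=cv2.INTER_CUBIC)[:,:,::-1])
print('tip,head',(proj(c,[p+M@[0,0,75.75],p+M@[0,0,12.75],[539.6,6.5,60]])-[190,150])*3)
f=viewer.grab_frame('side'); cv2.imwrite(f'pics/k2s.png',(cv2.resize(f[170:350,250:460],None,fx=3.3,fy=3.3,interpolation=cv2.INTER_CUBIC))[:,:,::-1])
```

```text
[539.18893809   6.47906596 143.3253279 ] [ 3.14111116e+00  1.62791048e-03 -2.14863991e-02] [-0.24256892 -0.41984617 -0.14984434] 0.14750397130384543
tip,head [[372.89799204 238.08976085]
 [373.86475455 396.22223817]
 [375.5345766  224.75920702]]
```

View pics/k2z.png

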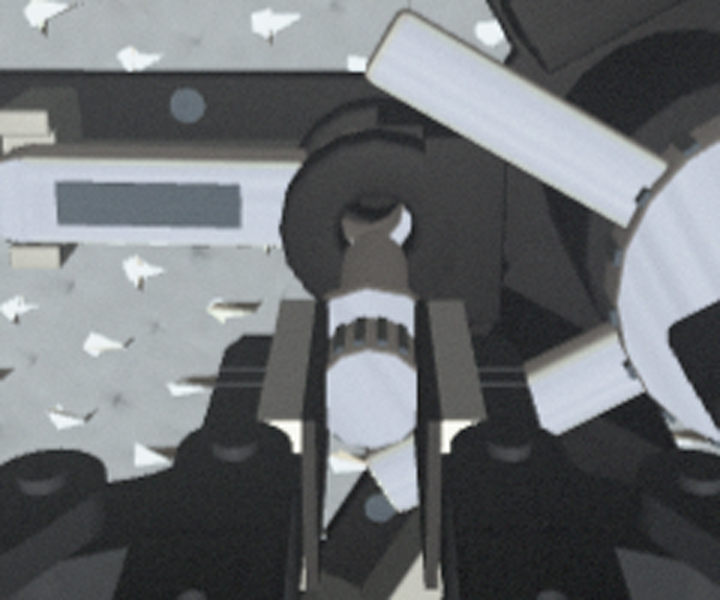

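View pics/k2s.png

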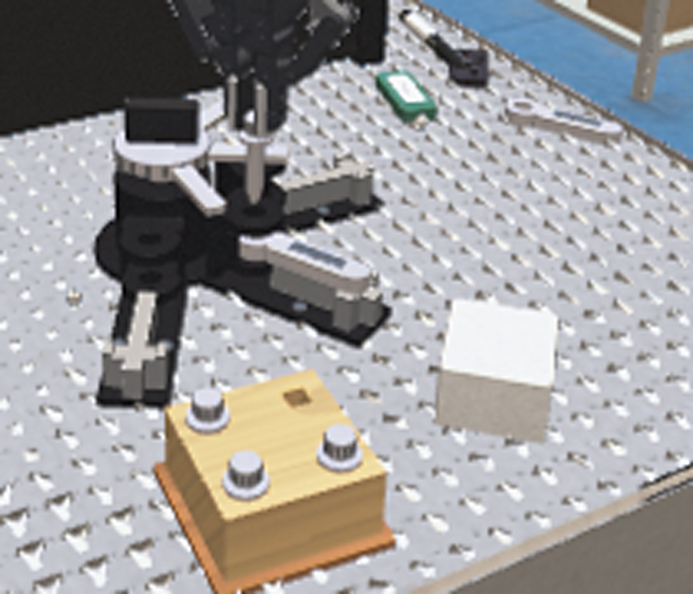

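send_rows([
  [[0.0004,-0.0003,0.006],[0,0,0],-1],
  [[0.0004,-0.0003,0.012],[0,0,0],-1],
  [[0.0004,-0.0003,0.018],[0,0,0],-1],
  [[0.0004,-0.0003,0.022],[0,0,0],-1],
  [[0.0004,-0.0003,0.022],[0,0,0],-1],
])

```text
clock: 18.33
eef_pos: [539.3, 6.6, 120.6]
tcp_rot: [3.141, 0.002, -0.022]
contact_force: [-0.6, 0.6, -1.3]
opening: 0.145
```

Run:
```python
from h import *
p,M,s=tcp(); print(s['eef_pos'],s['tcp_rot'],s['contact_force'],s['wrist_torque'],s['opening'])
c=cam('wrist');f=viewer.grab_frame('wrist')
cv2.imwrite('pics/k3z.png',cv2.resize(f[150:350,190:430],None,fx=3,fy=3,interpolation=cv2.INTER_CUBIC)[:,:,::-1])
```

```text
[539.29026098   6.619357   120.64129566] [ 3.14110056e+00  2.49587017e-03 -2.17919084e-02] [-0.64077065  0.63447395 -1.34180048] [ 0.00845875  0.02773688 -0.00627158] 0.1449270097966132
```

View pics/k3z.png

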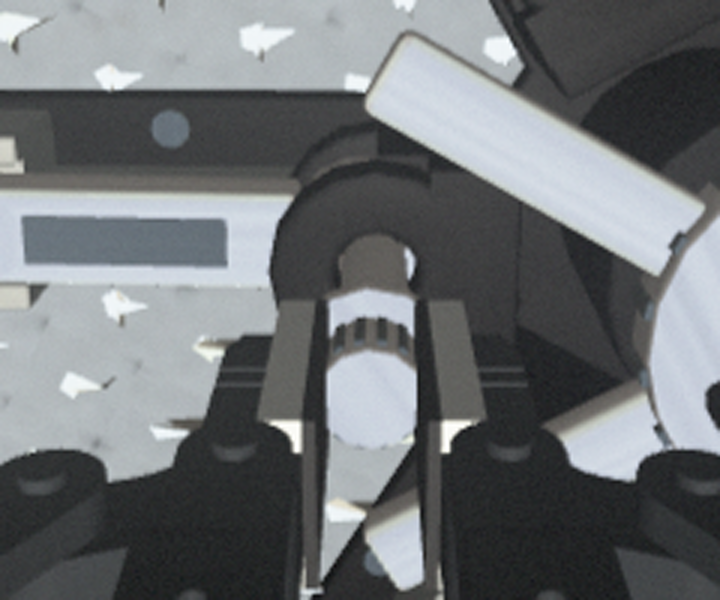

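send_rows([
  [[0.0006,0,0.005],[0,0,0],-1],
  [[0.0006,0,0.011],[0,0,0],-1],
  [[0.0006,0,0.017],[0,0,0],-1],
  [[0.0006,0,0.023],[0,0,0],-1],
  [[0.0006,0,0.026],[0,0,0],-1],
])

```text
clock: 18.8
eef_pos: [539.7, 6.6, 94.1]
tcp_rot: [3.141, 0.003, -0.022]
contact_force: [-0.6, 0.2, -0.6]
opening: 0.151
```

Run:
```python
from h import *
p,M,s=tcp(); print(s['eef_pos'],s['tcp_rot'],s['contact_force'],s['wrist_torque'],s['opening'])
```

```text
[539.74974787   6.6309094   94.09069909] [ 3.14110771e+00  2.79402294e-03 -2.17423030e-02] [-0.63773558  0.23966477 -0.63021517] [-0.03248164 -0.05017285 -0.0048162 ] 0.15082387928263388
```

Smooth so far, with the tip at about 18 mm. Pushing it home.

send_rows([
  [[0,0,0.003],[0,0,0],-1],
  [[0,0,0.0055],[0,0,0],-1],
  [[0,0,0.006],[0,0,0],-1],
  [[0,0,0.0065],[0,0,0],-1],
  [[0,0,0.0065],[0,0,0],-1],
])

```text
clock: 19.22
eef_pos: [539.7, 6.6, 88.6]
tcp_rot: [3.141, 0.003, -0.022]
contact_force: [-4.9, 0.2, 14.7]
opening: 0.143
```

Run:
```python
from h import *
p,M,s=tcp(); print(s['eef_pos'],s['tcp_rot'],s['contact_force'],s['wrist_torque'],s['opening'])
f=viewer.grab_frame('side'); cv2.imwrite(f'pics/k4s.png',(cv2.resize(f[170:350,250:460],None,fx=3.3,fy=3.3,interpolation=cv2.INTER_CUBIC))[:,:,::-1])
```

```text
[539.67915722   6.61084229  88.6076551 ] [ 3.14106338e+00  2.95485752e-03 -2.17171616e-02] [-4.85358899  0.19803214 14.67492454] [-0.07175538  0.97183638  0.01532346] 0.1432726808780934
```

View pics/k4s.png

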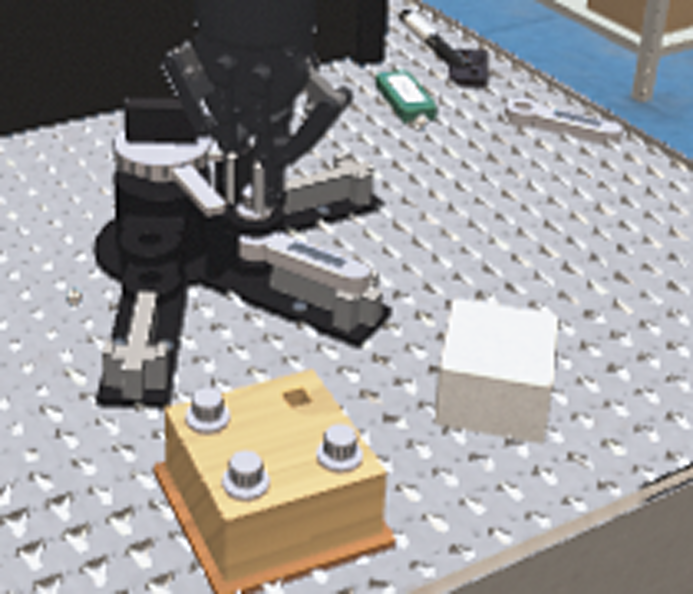

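The pin is home: TCP z is 88.6 against 88.75 expected, with 15 N of reaction. Releasing.

send_rows([
  [[0,0,-0.0005],[0,0,0],0.25],
  [[0,0,-0.0005],[0,0,0],0.3],
  [[0,0,-0.0005],[0,0,0],0.3],
  [[0,0,-0.015],[0,0,0],0.3],
  [[0,0,-0.04],[0,0,0],0.3],
])

```text
clock: 19.68
eef_pos: [537.2, 6.6, 126.2]
tcp_rot: [3.141, 0.009, -0.022]
contact_force: [0.5, 0.3, -0.1]
opening: 0.652
```

send_rows([
  [[0,-0.01,-0.03],[0,0,0],0.5],
  [[0,-0.02,-0.06],[0,0,0],0.7],
  [[0,-0.02,-0.08],[0,0,0],1],
  [[0,-0.02,-0.08],[0,0,0],1],
  [[0,-0.02,-0.08],[0,0,0],1],
])

```text
clock: 20.1
eef_pos: [539.1, 26.8, 207.2]
tcp_rot: [3.141, 0.006, -0.021]
contact_force: [0.4, 0.4, 0.2]
opening: 1.001
```

Run:
```python
from h import *
p,M,s=tcp(); print(s['eef_pos'],s['tcp_rot'],s['contact_force'],s['opening'])
c=cam('wrist');f=viewer.grab_frame('wrist')
cv2.imwrite('pics/l1.png',f[:,:,::-1]);np.save('l1.npy',np.array([c[0],np.tile(c[1],(3,1)),c[2]]))
f=viewer.grab_frame('side'); cv2.imwrite(f'pics/l1s.png',(cv2.resize(f[170:350,250:460],None,fx=3.3,fy=3.3,interpolation=cv2.INTER_CUBIC))[:,:,::-1])
f=viewer.grab_frame('top'); cv2.imwrite('pics/l1t.png',cv2.resize(f[110:310,190:460],None,fx=2.9,fy=2.9,interpolation=cv2.INTER_CUBIC)[:,:,::-1])
```

```text
[539.13495729  26.7818727  207.16586529] [ 3.14103289  0.00649301 -0.02140007] [0.43835775 0.42223796 0.19461225] 1.000536186222715
```

View pics/l1.png

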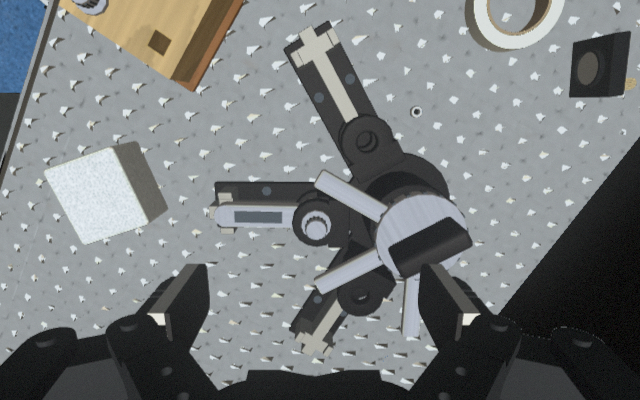

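View pics/l1s.png

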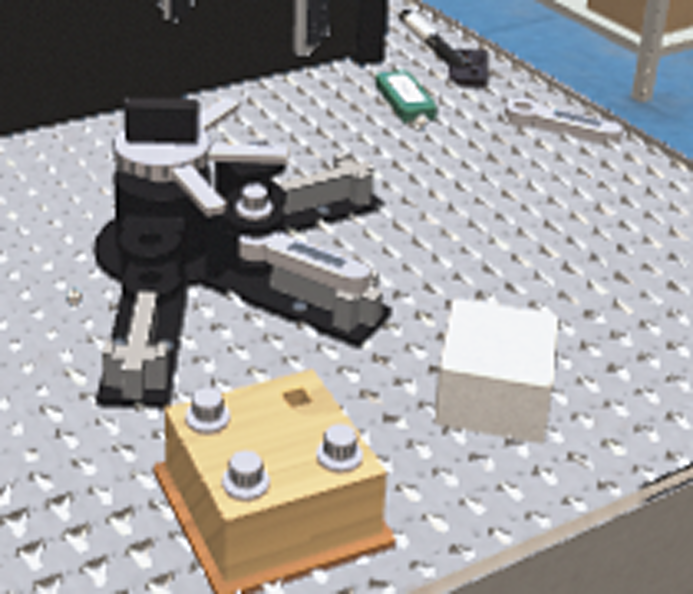

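View pics/l1t.png

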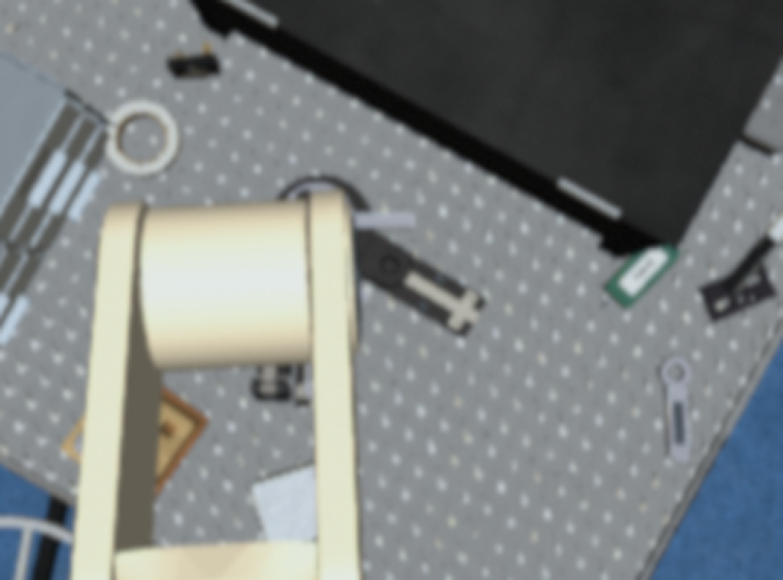

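The pin is seated flat in yoke 1 with its head at (316,228), the pin tray is otherwise intact, and link B is unmoved in the top view. I go for link B.

Run:
```python
from h import *
togo([430,-329,190],1.633)
```

```text
alt [-0.009  0.009 -1.655] q6 0.068
shift [-0.0996  0.3577  0.0164] rot [0.009  0.0084 1.4867]
```

send_rows([
  [[-0.008,0.028,0],[0,0,-0.12],1],
  [[-0.016,0.056,0],[0,0,-0.24],1],
  [[-0.024,0.084,0],[0,0,-0.36],1],
  [[-0.032,0.113,0],[0,0,-0.48],1],
  [[-0.04,0.143,0.002],[0,0,-0.6],1],
])

```text
clock: 20.67
eef_pos: [493.3, -116.7, 202.4]
tcp_rot: [-3.135, 0.011, 0.584]
contact_force: [0.2, -0.2, -0.1]
opening: 1.002
```

Run:
```python
from h import *
togo([430,-329,190],1.633)
```

```text
alt [0.007 0.014 2.093] q6 -0.815
shift [-0.1698  0.1423  0.0132] rot [-0.0121  0.0062 -1.0487]
```

send_rows([
  [[-0.03,0.026,0],[0,0,-0.12],1],
  [[-0.06,0.052,0],[0,0,-0.24],1],
  [[-0.09,0.078,0],[0,0,-0.36],1],
  [[-0.12,0.1,0],[0,0,-0.48],1],
  [[-0.145,0.12,0],[0,0,-0.6],1],
])

```text
clock: 21.08
eef_pos: [438.2, -294.9, 201.7]
tcp_rot: [-3.128, 0.005, 1.146]
contact_force: [0.5, -0.0, 0.2]
opening: 0.998
```

Run:
```python
from h import *
togo([430,-329,190],1.633)
```

```text
alt [2.000e-03 2.000e-02 2.655e+00] q6 -1.732
shift [-0.0344  0.0067  0.0118] rot [-0.015   0.0016 -0.487 ]
```

send_rows([
  [[-0.01,0.002,0.003],[-0.004,0,-0.12],0.7],
  [[-0.02,0.004,0.006],[-0.008,0,-0.24],0.6],
  [[-0.034,0.0067,0.012],[-0.013,0,-0.36],0.6],
  [[-0.034,0.0067,0.012],[-0.015,0,-0.48],0.6],
  [[-0.034,0.0067,0.012],[-0.015,0,-0.487],0.6],
])

```text
clock: 21.5
eef_pos: [428.9, -328.9, 188.0]
tcp_rot: [-3.139, -0.001, 1.637]
contact_force: [-0.3, -0.3, 0.3]
opening: 0.799
```

Run:
```python
from h import *
p,M,s=tcp(); print(s['eef_pos'],s['tcp_rot'],s['contact_force'],s['opening'])
c=cam('wrist');f=viewer.grab_frame('wrist')
cv2.imwrite('pics/m1.png',f[:,:,::-1])
print(proj(c,[[474.5,-326,14],[428,-328.5,14]]))
```

```text
[ 428.88294369 -328.90793709  188.00932771] [-3.13892540e+00 -5.20388584e-04  1.63692874e+00] [-0.31989526 -0.34732326  0.28616766] 0.7992252786219165
[[312.54161226 240.35523002]
 [313.21646014 189.09669454]]
```

View pics/m1.png

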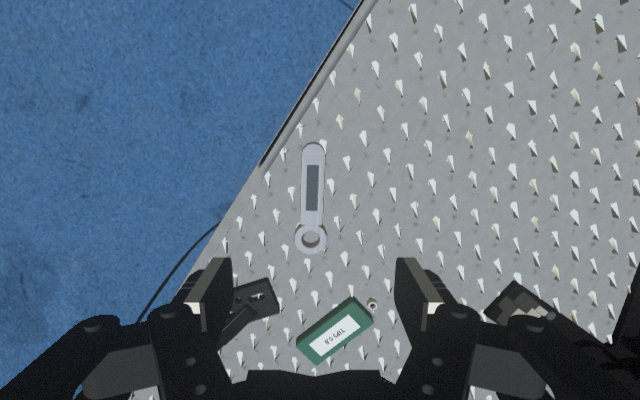

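Run:
```python
from h import *
togo([429.4,-329.2,60],1.62);togo([429.4,-329.2,26.5],1.62)
```

```text
alt [ 0.    -0.004 -3.13 ] q6 -2.285
shift [-0.0007  0.0004  0.1284] rot [-0.0023 -0.0002  0.0111]
alt [ 0.    -0.004 -3.13 ] q6 -2.285
shift [-0.0007  0.0005  0.1619] rot [-0.0023 -0.0002  0.0111]
```

send_rows([
  [[-0.0007,0.0004,0.03],[-0.002,0,0.011],0.5],
  [[-0.0007,0.0004,0.06],[-0.002,0,0.011],0.45],
  [[-0.0007,0.0004,0.09],[-0.002,0,0.011],0.4],
  [[-0.0007,0.0004,0.11],[-0.002,0,0.011],0.4],
  [[-0.0007,0.0004,0.125],[-0.002,0,0.011],0.4],
])

```text
clock: 21.97
eef_pos: [428.4, -327.9, 60.9]
tcp_rot: [-3.139, -0.002, 1.616]
contact_force: [-0.7, -0.6, -0.3]
opening: 0.703
```

Run:
```python
from h import *
p,M,s=tcp(); print(s['eef_pos'],s['tcp_rot'],s['contact_force'],s['opening'])
c=cam('wrist');f=viewer.grab_frame('wrist')
cv2.imwrite('pics/m2.png',f[:,:,::-1])
np.save('m2.npy',np.array([c[0],np.tile(c[1],(3,1)),c[2]]))
print(proj(c,[[474.5,-326,14],[428,-328.5,14]]))
togo([429.4,-329.2,26.5],1.62)
```

```text
[ 428.36643047 -327.89402891   60.85973841] [-3.13873734e+00 -2.36087543e-03  1.61581011e+00] [-0.74816371 -0.64803415 -0.31077905] 0.7028136354177154
[[311.7351618  328.58538082]
 [310.86314635 248.73659515]]
alt [-0.006  0.007  3.138] q6 -2.272
shift [-0.0022  0.002   0.0325] rot [-0.0048 -0.004  -0.0038]
```

View pics/m2.png

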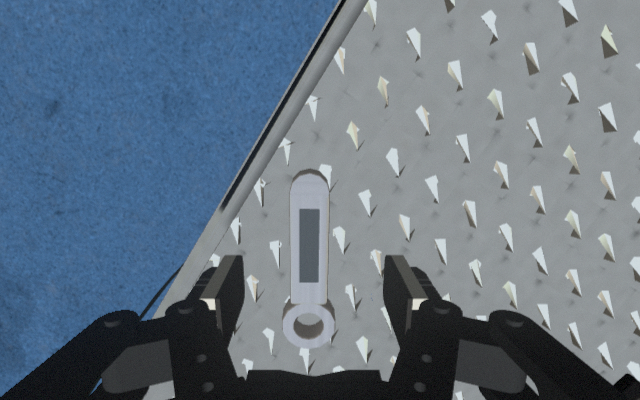

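Run:
```python
from h import *
a=np.load('m2.npy');c=(a[0],a[1][0],a[2])
print(atz(c,[[307,324.5],[310,245]],14))
```

```text
[[ 472.07149886 -328.66114131   14.        ]
 [ 425.99444542 -329.0220283    14.        ]]
```

send_rows([
  [[-0.0021,0.001,0.015],[-0.004,-0.003,0],0.3],
  [[-0.0021,0.001,0.032],[-0.004,-0.003,0.005],0.2],
  [[-0.0021,0.001,0.034],[-0.004,-0.003,0.005],0],
  [[-0.0021,0.001,0.034],[-0.004,-0.003,0.005],-1],
  [[-0.0021,0.001,0.034],[-0.004,-0.003,0.005],-1],
], squeeze=50)

```text
clock: 22.43
eef_pos: [428.8, -329.2, 25.7]
tcp_rot: [-3.141, -0.001, 1.61]
contact_force: [-0.4, 3.8, 6.1]
opening: 0.227
```

send_rows([
  [[0,0,0],[0,0,0],-1],
  [[0,0,0],[0,0,0],-1],
  [[0,0,0],[0,0,0],-1],
  [[0,0,0],[0,0,0],-1],
  [[0,0,0],[0,0,0],-1],
])

```text
clock: 22.85
eef_pos: [428.9, -329.3, 26.0]
tcp_rot: [-3.141, -0.001, 1.61]
contact_force: [0.4, 0.3, -2.4]
opening: 0.218
```

Run:
```python
from h import *
p,M,s=tcp(); print(s['eef_pos'],s['tcp_rot'],s['contact_force'],s['opening'])
c=cam('wrist');f=viewer.grab_frame('wrist')
cv2.imwrite('pics/m3.png',f[:,:,::-1])
```

```text
[ 428.87342793 -329.26451054   26.00966931] [-3.14130666e+00 -5.02964735e-04  1.60999686e+00] [ 0.3675587   0.2658644  -2.38416666] 0.2180805809020073
```

View pics/m3.png

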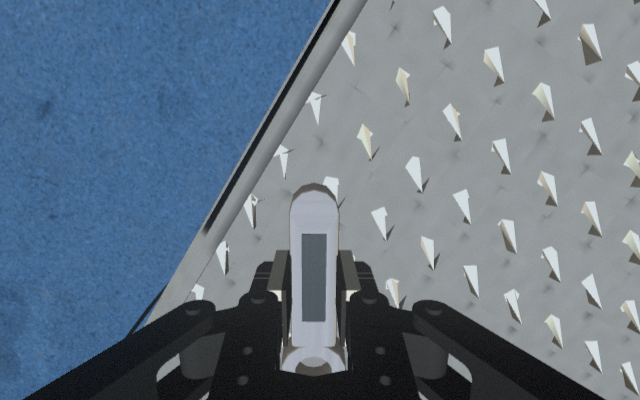

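Run:
```python
from h import *
f=cv2.imread('pics/l1.png'); cv2.imwrite('pics/l1z.png',cv2.resize(f[100:300,270:420],None,fx=3,fy=3,interpolation=cv2.INTER_CUBIC))
a=np.load('l1.npy');c=(a[0],a[1][0],a[2])
print((proj(c,[[578.5,68.6+1.55,60],[539.6,6.5,76]])-[270,100])*3)
```

```text
[[291.86641463 119.67440417]
 [139.14157038 387.42206331]]
```

View pics/l1z.png

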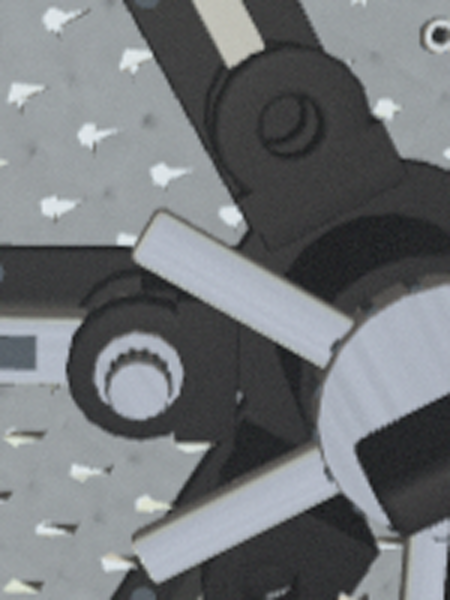

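send_rows([
  [[0,0,-0.04],[0,0,0],-1],
  [[0,0,-0.08],[0,0,0],-1],
  [[0.01,0,-0.12],[0,0,0.05],-1],
  [[0.03,0.005,-0.15],[0,0,0.16],-1],
  [[0.065,0.012,-0.164],[0,0,0.28],-1],
])

```text
clock: 23.32
eef_pos: [440.2, -266.2, 194.3]
tcp_rot: [3.135, 0.002, 1.323]
contact_force: [1.9, -0.1, -1.3]
opening: 0.216
```

Run:
```python
from h import *
p,M,s=tcp(); print(s['eef_pos'],s['tcp_rot'],s['contact_force'],s['opening'])
togo([589,49,190],0.502)
```

```text
[ 440.16554885 -266.2433946   194.31349869] [3.13549554e+00 2.25327834e-03 1.32261796e+00] [ 1.85039521 -0.07182048 -1.32476766] 0.21571786085017844
alt [ 0.     0.008 -2.321] q6 -1.869
shift [0.3422 0.0668 0.0039] rot [ 6.700e-03 -4.000e-04  8.206e-01]
```

send_rows([
  [[0.038,0.007,0],[0,0,0.09],-1],
  [[0.076,0.015,0],[0,0,0.18],-1],
  [[0.114,0.022,0],[0,0,0.28],-1],
  [[0.152,0.03,0],[0.004,0,0.38],-1],
  [[0.19,0.037,0],[0.006,0,0.48],-1],
])

```text
clock: 23.73
eef_pos: [523.2, -89.4, 194.4]
tcp_rot: [3.141, 0.0, 0.837]
contact_force: [0.3, -0.3, -1.6]
opening: 0.216
```

Run:
```python
from h import *
togo([589,49,190],0.502)
```

```text
alt [-0.000e+00  1.000e-03 -2.806e+00] q6 -1.008
shift [ 0.1469 -0.0437  0.0043] rot [1.000e-03 3.000e-04 3.354e-01]
```

send_rows([
  [[0.035,-0.01,0],[0,0,0.09],-1],
  [[0.07,-0.02,0],[0,0,0.18],-1],
  [[0.105,-0.03,0.002],[0,0,0.27],-1],
  [[0.147,-0.0437,0.004],[0,0,0.335],-1],
  [[0.147,-0.0437,0.004],[0,0,0.335],-1],
])

```text
clock: 24.15
eef_pos: [591.5, 54.6, 190.2]
tcp_rot: [3.141, -0.003, 0.501]
contact_force: [-0.1, 0.9, -2.1]
opening: 0.215
```

Run:
```python
from h import *
p,M,s=tcp(); print(s['eef_pos'],s['tcp_rot'],s['contact_force'],s['opening'])
c=cam('wrist');f=viewer.grab_frame('wrist')
cv2.imwrite('pics/n1.png',f[:,:,::-1]);np.save('n1.npy',np.array([c[0],np.tile(c[1],(3,1)),c[2]]))
cv2.imwrite('pics/n1z.png',cv2.resize(f[130:260,190:430],None,fx=3.3,fy=3.3,interpolation=cv2.INTER_CUBIC)[:,:,::-1])
b=np.array([578.5,68.5,60])+1.55*np.array([-.4813,.8766,0])
print((proj(c,[b])-[190,130])*3.3)
```

```text
[591.47264468  54.58073738 190.21510054] [ 3.14140286e+00 -2.99194736e-03  5.00974836e-01] [-0.10422109  0.89467404 -2.11479562] 0.2148131644139242
[[385.02443423 155.18275336]]
```

View pics/n1z.png

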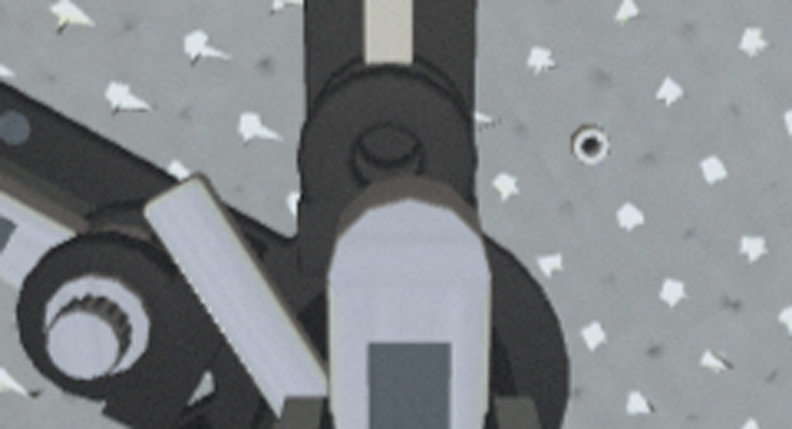

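The bore is at (387,156) in the zoom, against (385,155) predicted. I back out to the approach point.

Run:
```python
from h import *
togo([534.3,149.7,100],0.502)
```

```text
alt [ 1.000e-03  1.000e-03 -3.138e+00] q6 -0.419
shift [-0.0019 -0.1122  0.0899] rot [ 0.0006 -0.0008  0.0035]
```

send_rows([
  [[-0.0005,-0.036,0.005],[0,0,0],-1],
  [[-0.001,-0.072,0.015],[0,0,0.003],-1],
  [[-0.0019,-0.108,0.03],[0,0,0.003],-1],
  [[-0.0019,-0.1122,0.065],[0,0,0.003],-1],
  [[-0.0019,-0.1122,0.09],[0,0,0.003],-1],
])

```text
clock: 24.62
eef_pos: [532.6, 150.6, 98.9]
tcp_rot: [3.141, -0.001, 0.506]
contact_force: [0.4, -1.1, -1.5]
opening: 0.216
```

Run:
```python
from h import *
p,M,s=tcp(); print(s['eef_pos'],s['tcp_rot'],s['contact_force'],s['opening'])
togo([534.3,149.7,60],0.502)
```

```text
[532.5607616  150.58133938  98.85622702] [ 3.14107747e+00 -6.09988083e-04  5.05549017e-01] [ 0.43136562 -1.10889124 -1.49508433] 0.21551504732853974
alt [ 1.000e-03  1.000e-03 -3.138e+00] q6 -0.232
shift [0.0011 0.0016 0.0389] rot [ 0.0005 -0.0006  0.0035]
```

send_rows([
  [[0.0011,0.0016,0.014],[0,0,0.0035],-1],
  [[0.0011,0.0016,0.028],[0,0,0.0035],-1],
  [[0.0011,0.0016,0.0385],[0,0,0.0035],-1],
  [[0.0011,0.0016,0.0388],[0,0,0.0035],-1],
  [[0.0011,0.0016,0.0388],[0,0,0.0035],-1],
])

```text
clock: 25.03
eef_pos: [534.1, 149.1, 59.9]
tcp_rot: [3.141, 0.0, 0.502]
contact_force: [-0.3, -0.4, -1.0]
opening: 0.216
```

Run:
```python
from h import *
p,M,s=tcp(); print(s['eef_pos'],s['tcp_rot'],s['contact_force'],s['opening'])
togo([556.5,109.4,60],0.502)
f=viewer.grab_frame('side'); cv2.imwrite(f'pics/o1s.png',(cv2.resize(f[170:350,250:460],None,fx=3.3,fy=3.3,interpolation=cv2.INTER_CUBIC))[:,:,::-1])
```

```text
[534.05973265 149.0551347   59.90643784] [3.14126385e+00 3.81425371e-04 5.01781457e-01] [-0.27654082 -0.39447967 -1.01166575] 0.21595578582886646
alt [ 1.000e-03 -1.000e-03  3.141e+00] q6 -0.232
shift [ 0.0006  0.0456 -0.0001] rot [ 0.0003  0.0004 -0.0002]
```

View pics/o1s.png

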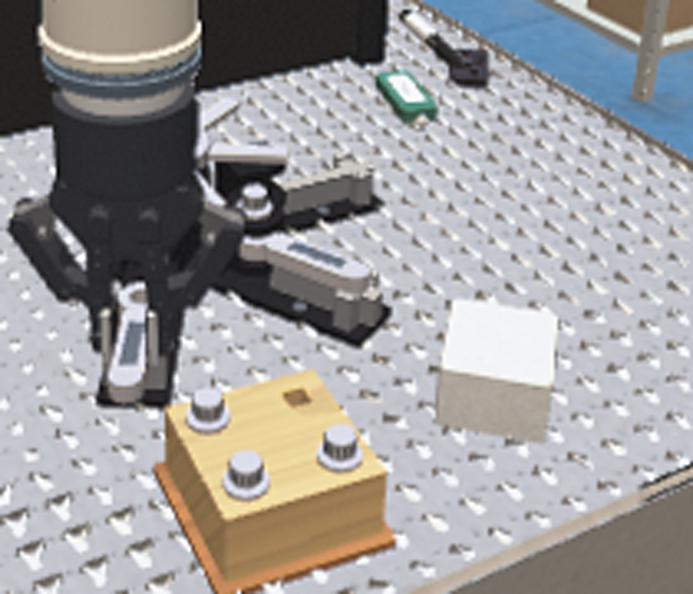

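Lined up over the left rail. I slide in with a little less commanded travel at the end, to avoid the overshoot seen before.

send_rows([
  [[0.0005,0.01,0],[0,0,0],-1],
  [[0.0006,0.02,0],[0,0,0],-1],
  [[0.0006,0.03,0],[0,0,0],-1],
  [[0.0006,0.039,0],[0,0,0],-1],
  [[0.0006,0.0445,0],[0,0,0],-1],
])

```text
clock: 25.5
eef_pos: [557.5, 109.1, 60.9]
tcp_rot: [3.141, -0.002, 0.501]
contact_force: [0.4, 0.7, -1.9]
opening: 0.215
```

Run:
```python
from h import *
p,M,s=tcp(); print(s['eef_pos'],s['tcp_rot'],s['contact_force'],s['wrist_torque'],s['opening'])
togo([556.5,109.4,56],0.502)
```

```text
[557.52965651 109.11212231  60.93402642] [ 3.14054275e+00 -1.66055584e-03  5.00840097e-01] [ 0.39716717  0.65905797 -1.877885  ] [ 0.02301377 -0.02547605 -0.01036214] 0.21485451970891098
alt [-3.00e-03 -2.00e-03  3.14e+00] q6 -0.309
shift [-0.0008 -0.0008  0.0049] rot [ 0.0011 -0.0017 -0.0012]
```

send_rows([
  [[-0.0008,-0.0008,0.001],[0,0,0],-1],
  [[-0.0008,-0.0008,0.003],[0.001,-0.001,0],-1],
  [[-0.0008,-0.0008,0.0045],[0.001,-0.001,-0.001],-1],
  [[-0.0008,-0.0008,0.0049],[0.001,-0.001,-0.001],-1],
  [[-0.0008,-0.0008,0.0049],[0.001,-0.001,-0.001],-1],
])

```text
clock: 25.92
eef_pos: [556.2, 109.7, 55.9]
tcp_rot: [-3.142, -0.0, 0.502]
contact_force: [0.8, -0.3, -2.5]
opening: 0.215
```

Run:
```python
from h import *
p,M,s=tcp(); print(s['eef_pos'],s['tcp_rot'],s['contact_force'],s['wrist_torque'],s['opening'])
togo([556.5,109.4,56],0.502)
```

```text
[556.21953362 109.65559943  55.9015652 ] [-3.14154463e+00 -3.23342995e-04  5.02218583e-01] [ 0.83085332 -0.32172688 -2.5122751 ] [-0.03428084 -0.00147034 -0.0559719 ] 0.21502597146657446
alt [ 1.000e-03 -0.000e+00 -3.141e+00] q6 -0.31
shift [ 0.0001  0.0004 -0.0001] rot [-0.     -0.0003  0.0002]
```

send_rows([
  [[0,0.0004,0.0007],[0,0,0],-1],
  [[0,0.0004,0.0014],[0,0,0],-1],
  [[0,0.0004,0.0014],[0,0,0],-1],
  [[0,0.0004,0.0014],[0,0,0],0.3],
  [[0,0.0004,0.0014],[0,0,0],0.35],
])

```text
clock: 26.33
eef_pos: [556.6, 109.7, 54.8]
tcp_rot: [3.142, -0.001, 0.503]
contact_force: [-0.6, -0.1, -0.4]
opening: 0.491
```

send_rows([
  [[0,0,0],[0,0,0],0.45],
  [[0,0,0],[0,0,0],0.45],
  [[0,0,-0.01],[0,0,0],0.45],
  [[0,0,-0.035],[0,0,0],0.45],
  [[0,0,-0.07],[0,0,0],0.5],
])

```text
clock: 26.75
eef_pos: [554.6, 109.3, 123.7]
tcp_rot: [-3.14, 0.004, 0.503]
contact_force: [0.2, -0.8, -0.3]
opening: 0.749
```

Run:
```python
from h import *
p,M,s=tcp(); print(s['eef_pos'],s['tcp_rot'],s['contact_force'],s['wrist_torque'],s['opening'])
togo([589,49,190],0.502)
```

```text
[554.58801842 109.33404215 123.65467172] [-3.14007643  0.00395383  0.50273488] [ 0.18188981 -0.80612546 -0.29562813] [-0.04945785 -0.00777566 -0.03143893] 0.7489323745999543
alt [-6.000e-03 -2.000e-03 -3.141e+00] q6 -0.311
shift [ 0.0008  0.0693 -0.0665] rot [-0.0015  0.004   0.0007]
```

Run:
```python
from h import *
togo([457.8,183.5,130],-1.069)
```

```text
alt [0.002 0.004 1.572] q6 -0.311
shift [-0.0491 -0.1116 -0.006 ] rot [-0.0043  0.0019 -1.5699]
```

send_rows([
  [[-0.008,-0.018,-0.006],[0,0,0.12],0.8],
  [[-0.016,-0.036,-0.01],[0,0,0.24],0.8],
  [[-0.024,-0.055,-0.01],[0,0,0.36],0.8],
  [[-0.032,-0.074,-0.01],[0,0,0.48],0.8],
  [[-0.04,-0.093,-0.01],[0,0,0.6],0.8],
])

```text
clock: 27.17
eef_pos: [474.2, 172.1, 134.8]
tcp_rot: [3.141, 0.003, -0.104]
contact_force: [0.3, -0.0, -0.5]
opening: 0.896
```

send_rows([
  [[0,0,0],[0,0,0.12],0.7],
  [[0,0,0],[0,0,0.24],0.7],
  [[0,0,0],[0,0,0.36],0.7],
  [[0,0,0],[0,0,0.48],0.7],
  [[0,0,0],[0,0,0.6],0.7],
])

```text
clock: 27.58
eef_pos: [474.2, 172.2, 135.4]
tcp_rot: [3.14, 0.002, -0.709]
contact_force: [-0.4, -1.1, -0.6]
opening: 0.851
```

Run:
```python
from h import *
togo([457.8,183.5,130],-1.069)
```

```text
alt [-0.003  0.003 -2.782] q6 1.053
shift [-0.0198  0.0021  0.0055] rot [0.0024 0.0018 0.3597]
```

send_rows([
  [[-0.01,0.001,0.002],[0,0,0.12],0.5],
  [[-0.0198,0.002,0.005],[0,0,0.24],0.5],
  [[-0.0198,0.002,0.005],[0.002,0.002,0.36],0.5],
  [[-0.0198,0.002,0.005],[0.002,0.002,0.36],0.5],
  [[-0.0198,0.002,0.005],[0.002,0.002,0.36],0.5],
])

```text
clock: 28.0
eef_pos: [458.1, 183.7, 131.0]
tcp_rot: [-3.141, -0.0, -1.065]
contact_force: [-0.1, -0.8, -0.0]
opening: 0.75
```

Run:
```python
from h import *
p,M,s=tcp(); print(s['eef_pos'],s['tcp_rot'],s['opening'])
c=cam('wrist');f=viewer.grab_frame('wrist')
cv2.imwrite('pics/p1.png',f[:,:,::-1]);np.save('p1.npy',np.array([c[0],np.tile(c[1],(3,1)),c[2]]))
U=1.55*np.array([.877,.481,0])
print(proj(c,[np.array([457.8,183.5,66])+U]))
togo([457.8,183.5,78.5],-1.069)
```

```text
[458.05435476 183.68266484 131.00586565] [-3.14134527e+00 -3.05549857e-04 -1.06526535e+00] 0.7498340870793264
[[314.62702517 232.74430144]]
alt [ 1.000e-03 -0.000e+00 -3.137e+00] q6 1.444
shift [-0.0001  0.0004  0.0524] rot [-0.0003 -0.0003  0.0041]
```

View pics/p1.png

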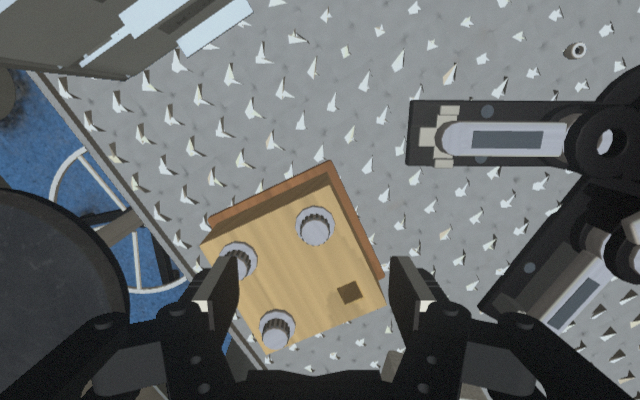

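send_rows([
  [[0.0004,0.0004,0],[0,0,0.004],0.2],
  [[0.0004,0.0004,0.005],[0,0,0.004],0.2],
  [[0.0004,0.0004,0.01],[0,0,0.004],0.2],
  [[0.0004,0.0004,0.025],[0,0,0.004],0.25],
  [[0.0004,0.0004,0.035],[0,0,0.004],0.25],
])

```text
clock: 28.47
eef_pos: [457.9, 182.9, 94.9]
tcp_rot: [-3.142, -0.0, -1.068]
contact_force: [0.2, 0.4, 0.2]
opening: 0.623
```

Run:
```python
from h import *
p,M,s=tcp(); print(s['eef_pos'],s['tcp_rot'],s['opening'])
c=cam('wrist');f=viewer.grab_frame('wrist')
cv2.imwrite('pics/p2.png',f[:,:,::-1])
U=1.55*np.array([.877,.481,0])
print(proj(c,[np.array([457.8,183.5,66])+U]))
togo([457.8,183.5,78.5],-1.069)
```

```text
[457.90224635 182.91307599  94.89555272] [-3.14152733e+00 -2.97513612e-04 -1.06823027e+00] 0.623076627529239
[[313.60822655 259.78902422]]
alt [-0.     0.005 -3.141] q6 1.446
shift [-0.0004 -0.0015  0.0147] rot [0.0029 0.0001 0.0006]
```

View pics/p2.png

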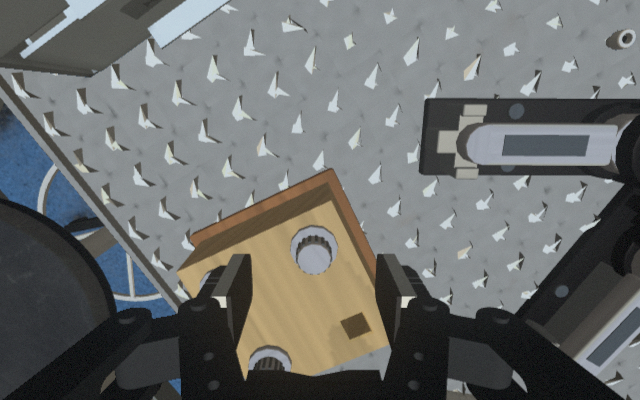

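send_rows([
  [[0,-0.0018,0],[0.002,0,0],-0.2],
  [[0,-0.0018,0],[0.002,0,0],-0.2],
  [[0,-0.0018,0.005],[0.002,0,0],0.1],
  [[0,-0.0018,0.013],[0.002,0,0],0.1],
  [[0,-0.0018,0.0162],[0.002,0,0],0.1],
])

```text
clock: 28.93
eef_pos: [458.1, 183.3, 76.3]
tcp_rot: [3.141, 0.0, -1.068]
contact_force: [0.1, -0.5, 0.1]
opening: 0.551
```

send_rows([
  [[0,0,0],[0,0,0],-1],
  [[0,0,0],[0,0,0],-1],
  [[0,0,0],[0,0,0],-1],
  [[0,0,0],[0,0,0],-1],
  [[0,0,0],[0,0,0],-1],
], squeeze=60)

```text
clock: 29.35
eef_pos: [458.3, 183.3, 76.6]
tcp_rot: [3.141, 0.0, -1.068]
contact_force: [-0.5, 0.6, 0.7]
opening: 0.151
```

Run:
```python
from h import *
p,M,s=tcp(); print(s['eef_pos'],s['tcp_rot'],s['contact_force'],s['opening'])
c=cam('wrist');f=viewer.grab_frame('wrist')
cv2.imwrite('pics/p3.png',f[:,:,::-1])
print(proj(c,[p+M@[0,0,12.75]]))
```

```text
[458.25361275 183.33120651  76.56040776] [ 3.14096584e+00  5.86344315e-05 -1.06826851e+00] [-0.47740299  0.56507146  0.70306936] 0.15099346966496746
[[314.99681054 280.47042091]]
```

View pics/p3.png

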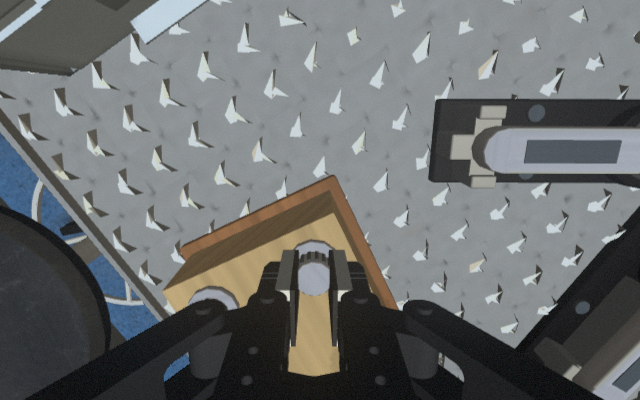

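send_rows([
  [[0,0,-0.02],[0,0,0],-1],
  [[0,0,-0.05],[0,0,0],-1],
  [[0,0,-0.08],[0,0,0],-1],
  [[0.008,-0.003,-0.09],[0,0,0],-1],
  [[0.03,-0.01,-0.09],[0,0,0],-1],
])

```text
clock: 29.82
eef_pos: [482.1, 163.3, 169.7]
tcp_rot: [-3.138, -0.0, -1.067]
contact_force: [1.0, 0.0, -1.2]
opening: 0.149
```

Run:
```python
from h import *
p,M,s=tcp(); print(s['eef_pos'],s['tcp_rot'],s['contact_force'],s['opening'])
togo([578.4,68.5,158],-1.0686)
```

```text
[482.12886377 163.28841937 169.66283211] [-3.13770872e+00 -9.92364397e-05 -1.06666098e+00] [ 1.03140956  0.04050981 -1.18534985] 0.1489245407809262
alt [ 0.    -0.006 -3.14 ] q6 1.389
shift [ 0.1295 -0.0385  0.0118] rot [-0.0039 -0.0001  0.0019]
```

send_rows([
  [[0.03,-0.009,0.002],[0,0,0],-1],
  [[0.06,-0.018,0.005],[-0.003,0,0.002],-1],
  [[0.09,-0.027,0.008],[-0.003,0,0.002],-1],
  [[0.12,-0.036,0.011],[-0.003,0,0.002],-1],
  [[0.1295,-0.0385,0.0118],[-0.003,0,0.002],-1],
])

```text
clock: 30.23
eef_pos: [581.2, 65.9, 157.9]
tcp_rot: [-3.139, -0.002, -1.07]
contact_force: [0.2, -0.5, -1.0]
opening: 0.153
```

send_rows([
  [[0,0,0],[0,0,0],-1],
  [[0,0,0],[0,0,0],-1],
  [[0,0,0],[0,0,0],-1],
  [[0,0,0],[0,0,0],-1],
  [[0,0,0],[0,0,0],-1],
])

```text
clock: 30.65
eef_pos: [580.4, 66.9, 158.0]
tcp_rot: [-3.139, -0.001, -1.069]
contact_force: [-0.8, 0.7, -0.7]
opening: 0.15
```

Run:
```python
from h import *
p,M,s=tcp(); print(s['eef_pos'],s['tcp_rot'],s['contact_force'],s['opening'])
c=cam('wrist');f=viewer.grab_frame('wrist')
cv2.imwrite('pics/q1z.png',cv2.resize(f[150:350,190:430],None,fx=3,fy=3,interpolation=cv2.INTER_CUBIC)[:,:,::-1])
U=1.55*np.array([.877,.481,0])
print('tip,head,bore',(proj(c,[p+M@[0,0,73.56],p+M@[0,0,10.56],np.array([578.8,68.7,60])+U])-[190,150])*3)
togo([578.4,68.5,140],-1.0686)
```

```text
[580.39849961  66.86714706 158.01945493] [-3.13944938e+00 -1.34880893e-03 -1.06882283e+00] [-0.7731023   0.7134235  -0.69029851] 0.15044618163625315
tip,head,bore [[373.46696077 238.19812345]
 [375.05310893 398.93361896]
 [361.36307532 195.09153334]]
alt [-2.000e-03  4.000e-03  3.141e+00] q6 1.181
shift [-0.0026  0.0011  0.018 ] rot [-0.0023 -0.0015 -0.0003]
```

View pics/q1z.png

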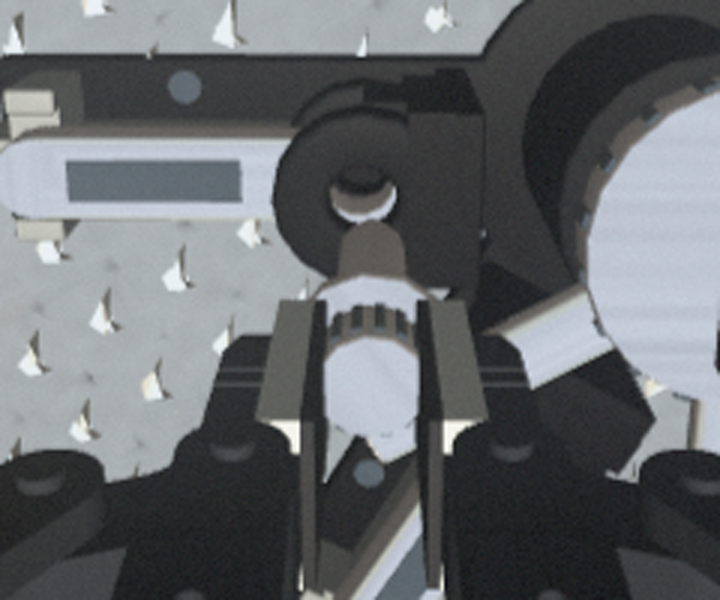

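Run:
```python
from h import *
togo([578.9,68.4,140],-1.0686)
```

```text
alt [-2.000e-03  4.000e-03  3.141e+00] q6 1.181
shift [-0.0023  0.0007  0.018 ] rot [-0.0023 -0.0015 -0.0003]
```

send_rows([
  [[-0.002,0.0007,0.003],[-0.002,-0.001,0],-1],
  [[-0.0023,0.0007,0.009],[-0.002,-0.001,0],-1],
  [[-0.0023,0.0007,0.015],[-0.002,-0.001,0],-1],
  [[-0.0023,0.0007,0.017],[-0.002,-0.001,0],-1],
  [[-0.0023,0.0007,0.017],[-0.002,-0.001,0],-1],
])

```text
clock: 31.12
eef_pos: [578.2, 68.4, 140.0]
tcp_rot: [3.14, 0.0, -1.069]
contact_force: [-0.1, 0.6, -0.3]
opening: 0.151
```

Run:
```python
from h import *
p,M,s=tcp(); print(s['eef_pos'],s['tcp_rot'],s['contact_force'],s['opening'])
c=cam('wrist');f=viewer.grab_frame('wrist')
cv2.imwrite('pics/q2z.png',cv2.resize(f[150:350,190:430],None,fx=3,fy=3,interpolation=cv2.INTER_CUBIC)[:,:,::-1])
togo([578.9,68.4,118],-1.0686)
```

```text
[578.23206498  68.41760071 139.95291202] [ 3.14027217e+00  1.99057981e-04 -1.06884289e+00] [-0.06491767  0.63131961 -0.27297337] 0.15075489396523584
alt [-0.000e+00 -1.000e-03  3.141e+00] q6 1.184
shift [ 0.0002 -0.0003  0.0224] rot [ 0.0008 -0.     -0.0003]
```

View pics/q2z.png

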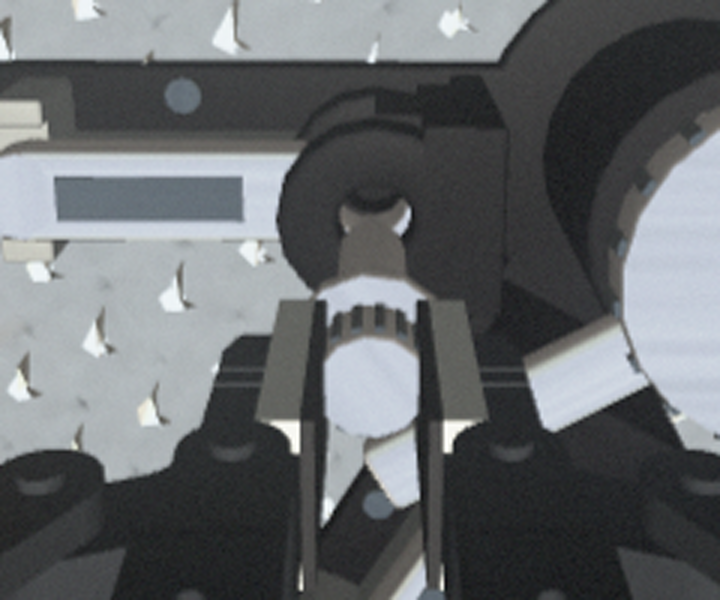

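send_rows([
  [[0.0005,0.0003,0.006],[0,0,0],-1],
  [[0.0005,0.0003,0.012],[0,0,0],-1],
  [[0.0005,0.0003,0.018],[0,0,0],-1],
  [[0.0005,0.0003,0.022],[0,0,0],-1],
  [[0.0005,0.0003,0.022],[0,0,0],-1],
])

```text
clock: 31.58
eef_pos: [577.8, 67.7, 117.1]
tcp_rot: [3.139, 0.001, -1.069]
contact_force: [-0.0, -0.0, -0.7]
opening: 0.154
```

Run:
```python
from h import *
p,M,s=tcp(); print(s['eef_pos'],s['tcp_rot'],s['contact_force'],s['wrist_torque'],s['opening'])
c=cam('wrist');f=viewer.grab_frame('wrist')
cv2.imwrite('pics/q3z.png',cv2.resize(f[150:350,190:430],None,fx=3,fy=3,interpolation=cv2.INTER_CUBIC)[:,:,::-1])
```

```text
[577.77241486  67.71114117 117.14428991] [ 3.13908839e+00  6.75831984e-04 -1.06895675e+00] [-0.01990987 -0.04666415 -0.68931391] [ 0.02897277  0.00927506 -0.0395243 ] 0.15442440467464869
```

View pics/q3z.png

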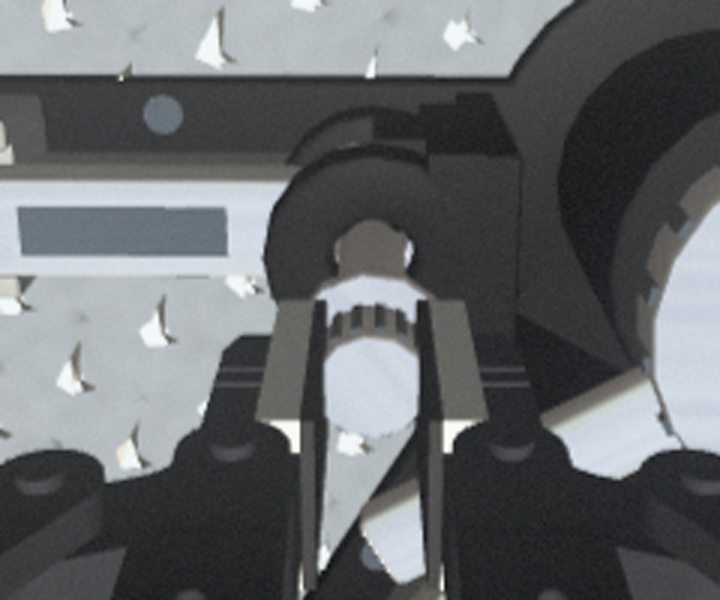

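send_rows([
  [[0,-0.0003,0.005],[0.002,0,0],-1],
  [[0,-0.0003,0.011],[0.002,0,0],-1],
  [[0,-0.0003,0.017],[0.002,0,0],-1],
  [[0,-0.0003,0.022],[0.002,0,0],-1],
  [[0,-0.0003,0.025],[0.002,0,0],-1],
])

```text
clock: 32.05
eef_pos: [577.8, 67.8, 91.7]
tcp_rot: [3.141, 0.001, -1.069]
contact_force: [-0.3, -0.4, -1.4]
opening: 0.151
```

Run:
```python
from h import *
p,M,s=tcp(); print(s['eef_pos'],s['tcp_rot'],s['contact_force'],s['wrist_torque'],s['opening'])
```

```text
[577.83879595  67.81320787  91.69143749] [ 3.14065051e+00  8.51568982e-04 -1.06898828e+00] [-0.28489057 -0.36083499 -1.39780153] [ 0.02681716  0.05776188 -0.02708387] 0.15085791131002868
```

send_rows([
  [[0,0,0.003],[0,0,0],-1],
  [[0,0,0.005],[0,0,0],-1],
  [[0,0,0.0055],[0,0,0],-1],
  [[0,0,0.006],[0,0,0],-1],
  [[0,0,0.006],[0,0,0],-1],
])

```text
clock: 32.47
eef_pos: [577.6, 67.8, 86.5]
tcp_rot: [3.14, 0.001, -1.069]
contact_force: [-4.8, -0.3, 9.8]
opening: 0.151
```

Run:
```python
from h import *
p,M,s=tcp(); print(s['eef_pos'],s['tcp_rot'],s['contact_force'],s['wrist_torque'],s['opening'])
```

```text
[577.61792404  67.77584105  86.51665639] [ 3.14020486e+00  1.02482579e-03 -1.06898065e+00] [-4.7589515  -0.3074004   9.77629271] [-0.08901065  0.7926527   0.02806695] 0.15146767225489993
```

The second pin is home (z 86.5 against 86.56 expected, 10 N). I release, rise, and swing the wrist round for the handle, keeping the camera on the robot side as before.

send_rows([
  [[0,0,-0.0005],[0,0,0],0.25],
  [[0,0,-0.0005],[0,0,0],0.3],
  [[0,0,-0.0005],[0,0,0],0.3],
  [[0,0,-0.015],[0,0,0],0.3],
  [[0,0,-0.045],[0,0,0],0.3],
])

```text
clock: 32.88
eef_pos: [575.3, 67.5, 128.7]
tcp_rot: [3.134, 0.003, -1.069]
contact_force: [0.3, 0.3, 0.1]
opening: 0.648
```

send_rows([
  [[0,0,-0.04],[0,0,0],0.4],
  [[0,0,-0.08],[0,0,0],0.6],
  [[0,0,-0.11],[0,0,-0.12],1],
  [[0,0,-0.12],[0,0,-0.24],1],
  [[0,0,-0.12],[0,0,-0.36],1],
])

```text
clock: 33.3
eef_pos: [578.2, 67.8, 252.7]
tcp_rot: [3.141, 0.001, -0.703]
contact_force: [1.1, -0.4, -0.2]
opening: 0.998
```

Run:
```python
from h import *
p,M,s=tcp(); print(s['eef_pos'],s['tcp_rot'],s['contact_force'],s['opening'])
f=viewer.grab_frame('wrist'); cv2.imwrite('pics/r1.png',f[:,:,::-1])
f=viewer.grab_frame('side'); cv2.imwrite(f'pics/r1s.png',(cv2.resize(f[170:350,250:460],None,fx=3.3,fy=3.3,interpolation=cv2.INTER_CUBIC))[:,:,::-1])
togo([560,-20,260],2.073)
```

```text
[578.24932846  67.79224747 252.65376364] [ 3.14077745e+00  1.30532006e-03 -7.03022800e-01] [ 1.0928918  -0.42117763 -0.2169724 ] 0.9975761170054901
alt [-0.005  0.007 -2.78 ] q6 0.82
shift [ 0.0442  0.0775 -0.0103] rot [0.0051 0.0038 0.3618]
```

View pics/r1s.png

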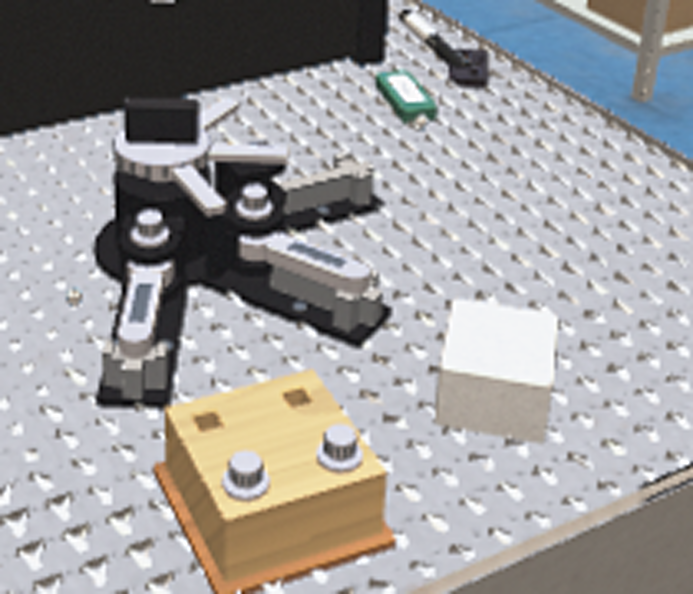

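Both pins are seated, both links are in their yokes, and no link remains on the table. Two spare pins are still in the rack. I now turn toward the handle.

send_rows([
  [[0.01,0.015,0],[0,0,-0.12],1],
  [[0.02,0.03,0],[0,0,-0.24],1],
  [[0.03,0.045,0],[0,0,-0.36],1],
  [[0.04,0.06,0],[0,0,-0.48],1],
  [[0.044,0.0775,0],[0,0,-0.6],1],
])

```text
clock: 33.82
eef_pos: [559.9, -20.8, 248.7]
tcp_rot: [3.14, 0.007, -0.106]
contact_force: [-0.0, 0.1, -0.3]
opening: 1.0
```

send_rows([
  [[0,0,0],[0,0,-0.12],1],
  [[0,0,0],[0,0,-0.24],1],
  [[0,0,0],[0,0,-0.36],1],
  [[0,0,0],[0,0,-0.48],1],
  [[0,0,0],[0,0,-0.6],1],
])

```text
clock: 34.23
eef_pos: [559.4, -20.9, 247.6]
tcp_rot: [-3.138, 0.008, 0.495]
contact_force: [-0.1, -0.9, -1.4]
opening: 0.999
```

send_rows([
  [[0,0,0],[0,0,-0.12],1],
  [[0,0,0],[0,0,-0.24],1],
  [[0,0,0],[0,0,-0.36],1],
  [[0,0,0],[0,0,-0.48],1],
  [[0,0,0],[0,0,-0.6],1],
])

```text
clock: 34.65
eef_pos: [558.9, -20.9, 246.5]
tcp_rot: [-3.132, 0.005, 1.096]
contact_force: [-0.6, 0.3, 0.4]
opening: 1.0
```

send_rows([
  [[0,0,0],[0,0,-0.12],1],
  [[0,0,0],[0,0,-0.24],1],
  [[0,0,0],[0,0,-0.36],1],
  [[0,0,0],[0,0,-0.48],1],
  [[0,0,0],[0,0,-0.6],1],
])

```text
clock: 35.07
eef_pos: [558.4, -20.9, 245.5]
tcp_rot: [-3.129, -0.001, 1.697]
contact_force: [-0.3, -0.4, 0.2]
opening: 0.997
```

Run:
```python
from h import *
p,M,s=tcp(); print(s['eef_pos'],s['tcp_rot'],s['contact_force'],s['opening'])
togo([614.5,3.3,180],2.073)
```

```text
[558.42320086 -20.86974526 245.48166432] [-3.12929317e+00 -1.38087646e-03  1.69702168e+00] [-0.29163131 -0.3865066   0.17672442] 0.997196240823628
alt [-0.005  0.017  2.766] q6 -1.736
shift [0.0168 0.0595 0.0648] rot [-0.0119 -0.0037 -0.376 ]
```

send_rows([
  [[0.004,0.015,0.01],[-0.003,0,-0.12],0.6],
  [[0.008,0.03,0.02],[-0.006,0,-0.24],0.5],
  [[0.013,0.045,0.035],[-0.01,-0.003,-0.36],0.4],
  [[0.0168,0.0595,0.055],[-0.012,-0.004,-0.376],0.3],
  [[0.0168,0.0595,0.0648],[-0.012,-0.004,-0.376],0.3],
])

```text
clock: 35.48
eef_pos: [615.3, 4.1, 177.0]
tcp_rot: [-3.14, -0.001, 2.07]
contact_force: [-0.3, 0.2, -1.1]
opening: 0.649
```

Run:
```python
from h import *
p,M,s=tcp(); print(s['eef_pos'],s['tcp_rot'],s['contact_force'],s['opening'])
c=cam('wrist');f=viewer.grab_frame('wrist'); cv2.imwrite('pics/s1.png',f[:,:,::-1])
togo([614,3.3,116],2.073); print(proj(c,[[614.6-1.5*.878,3.3-1.5*.479,z] for z in (120,90)]))
```

```text
[615.25186981   4.09528658 176.97970804] [-3.14028379e+00 -7.06739565e-04  2.07022257e+00] [-0.25050132  0.20165684 -1.12000098] 0.6490192053473366
alt [-0.004  0.008  3.138] q6 -2.066
shift [-0.0009  0.001   0.0595] rot [-0.0049 -0.0023 -0.0035]
[[311.15419796 236.92364597]
 [311.42743787 219.08765625]]
```

View pics/s1.png

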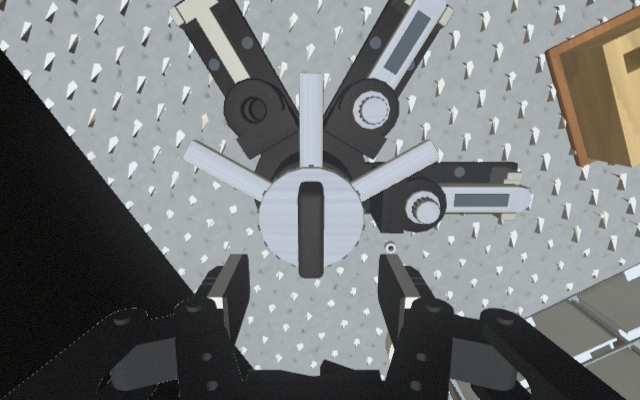

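send_rows([
  [[-0.001,0.001,0.02],[-0.003,-0.001,-0.003],0.3],
  [[-0.001,0.001,0.04],[-0.004,-0.001,-0.003],0.3],
  [[-0.001,0.001,0.059],[-0.004,-0.001,-0.003],0.2],
  [[-0.001,0.001,0.0607],[-0.004,-0.001,-0.003],0],
  [[-0.001,0.001,0.0607],[-0.004,-0.001,-0.003],-1],
], squeeze=70)

```text
clock: 35.95
eef_pos: [612.6, 2.9, 114.0]
tcp_rot: [-3.138, -0.003, 2.07]
contact_force: [-0.2, -0.4, 0.5]
opening: 0.373
```

send_rows([
  [[0,0,0],[0,0,0],-1],
  [[0,0,0],[0,0,0],-1],
  [[0,0,0],[0,0,0],-1],
  [[0,0,0],[0,0,0],-1],
  [[0,0,0],[0,0,0],-1],
])

```text
clock: 36.37
eef_pos: [613.3, 2.0, 115.5]
tcp_rot: [-3.139, -0.001, 2.069]
contact_force: [0.6, -4.4, -2.1]
opening: 0.153
```

Run:
```python
from h import *
p,M,s=tcp(); print(s['eef_pos'],s['tcp_rot'],s['contact_force'],s['wrist_torque'],s['opening'])
```

```text
[613.31783549   2.02147507 115.45091334] [-3.13912424e+00 -7.10146368e-04  2.06922648e+00] [ 0.61607267 -4.35446328 -2.09495313] [-0.73616416 -0.0829603  -0.0081102 ] 0.15301141040782804
```

Gripped. Lifting 13 mm.

send_rows([
  [[0,0,-0.004],[0,0,0],-1],
  [[0,0,-0.008],[0,0,0],-1],
  [[0,0,-0.0115],[0,0,0],-1],
  [[0,0,-0.0132],[0,0,0],-1],
  [[0,0,-0.0132],[0,0,0],-1],
])

```text
clock: 36.78
eef_pos: [613.3, 1.9, 129.1]
tcp_rot: [-3.139, -0.0, 2.069]
contact_force: [1.2, -4.2, -8.7]
opening: 0.151
```

send_rows([
  [[0,0,0],[0,0,0.11],-1],
  [[0,0,0],[0,0,0.22],-1],
  [[0,0,0],[0,0,0.33],-1],
  [[0,0,0],[0,0,0.43],-1],
  [[0,0,0],[0,0,0.5],-1],
])

```text
clock: 37.2
eef_pos: [613.2, 2.5, 128.9]
tcp_rot: [-3.139, -0.0, 1.564]
contact_force: [1.2, 1.2, -8.9]
opening: 0.147
```

send_rows([
  [[0,0,0],[0,0,0.02],-1],
  [[0,0,0],[0,0,0.03],-1],
  [[0,0,0],[0,0,0.04],-1],
  [[0,0,0],[0,0,0.04],-1],
  [[0,0,0],[0,0,0.04],-1],
])

```text
clock: 37.62
eef_pos: [613.3, 2.6, 128.8]
tcp_rot: [-3.139, 0.0, 1.525]
contact_force: [1.7, -0.2, -8.6]
opening: 0.15
```

Run:
```python
from h import *
p,M,s=tcp(); print(s['eef_pos'],s['tcp_rot'],s['contact_force'],s['wrist_torque'],s['opening'])
c=cam('wrist');f=viewer.grab_frame('wrist'); cv2.imwrite('pics/t1.png',f[:,:,::-1])
```

```text
[613.25831511   2.60134764 128.84036412] [-3.13916690e+00  3.65877741e-05  1.52485032e+00] [ 1.66512015 -0.15351371 -8.59586054] [ 0.14904783 -0.35958213  0.79886238] 0.14963705607213762
```

View pics/t1.png

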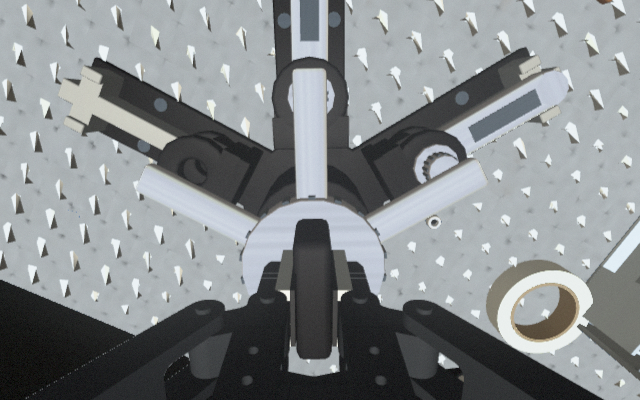

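At the locked stop (moment +0.8 N m), with the fingers over the yokes. Lowering and releasing.

send_rows([
  [[0,0,0.004],[0,0,0],-1],
  [[0,0,0.008],[0,0,0],-1],
  [[0,0,0.012],[0,0,0],-1],
  [[0,0,0.0135],[0,0,0],-1],
  [[0,0,0.0135],[0,0,0],-1],
])

```text
clock: 38.08
eef_pos: [613.3, 2.6, 115.5]
tcp_rot: [-3.139, -0.0, 1.525]
contact_force: [0.2, -0.2, -2.8]
opening: 0.152
```

Run:
```python
from h import *
p,M,s=tcp(); print(s['eef_pos'],s['tcp_rot'],s['contact_force'],s['wrist_torque'],s['opening'])
```

```text
[613.29343899   2.61215735 115.49758607] [-3.13915134e+00 -3.50833710e-06  1.52480203e+00] [ 0.18824508 -0.17377241 -2.84004293] [ 0.08479178 -0.16934469  0.79438178] 0.15189615139479223
```

send_rows([
  [[0,0,0],[0,0,-0.02],0.2],
  [[0,0,0],[0,0,-0.02],0.4],
  [[0,0,0],[0,0,-0.02],0.5],
  [[0,0,-0.02],[0,0,-0.02],0.6],
  [[0,0,-0.06],[0,0,-0.02],0.7],
])

```text
clock: 38.5
eef_pos: [610.5, 2.6, 172.0]
tcp_rot: [-3.131, -0.0, 1.544]
contact_force: [0.8, 0.4, -0.4]
opening: 0.84
```

send_rows([
  [[0,-0.02,-0.03],[0,0,0],1],
  [[0,-0.05,-0.06],[0,0,0],1],
  [[0,-0.06,-0.09],[0,0,0],1],
  [[0,-0.06,-0.12],[0,0,0],1],
  [[0,-0.06,-0.13],[0,0,0],1],
])

```text
clock: 38.92
eef_pos: [553.1, 4.3, 307.8]
tcp_rot: [-3.138, -0.001, 1.543]
contact_force: [1.0, 0.2, -0.4]
opening: 1.004
```

Run:
```python
from h import *
p,M,s=tcp(); print(s['eef_pos'],s['tcp_rot'],s['contact_force'],s['clock'])
c=cam('wrist');f=viewer.grab_frame('wrist'); cv2.imwrite('pics/u1.png',f[:,:,::-1])
f=viewer.grab_frame('side'); cv2.imwrite(f'pics/u1s.png',(cv2.resize(f[170:350,250:460],None,fx=3.3,fy=3.3,interpolation=cv2.INTER_CUBIC))[:,:,::-1])
f=viewer.grab_frame('top'); cv2.imwrite('pics/u1t.png',cv2.resize(f[110:310,190:460],None,fx=2.9,fy=2.9,interpolation=cv2.INTER_CUBIC)[:,:,::-1])
```

```text
[553.07554661   4.27384833 307.79001113] [-3.13785130e+00 -5.45528532e-04  1.54349124e+00] [ 1.00144386  0.22855646 -0.43030363] 38.9167
```

View pics/u1.png

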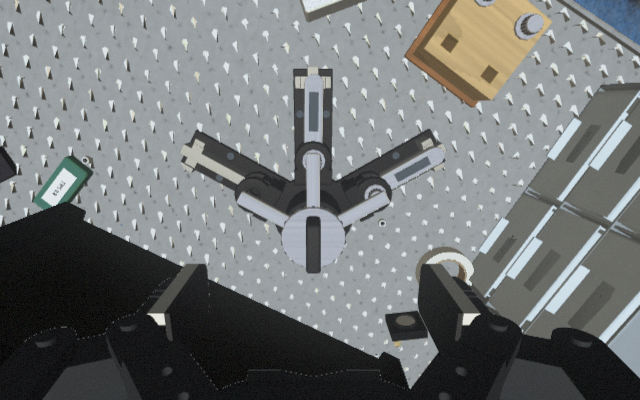

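View pics/u1s.png

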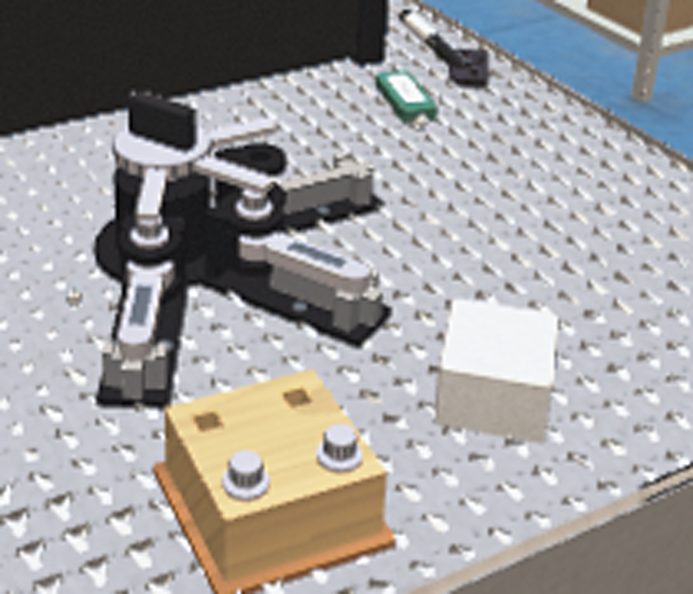

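View pics/u1t.png

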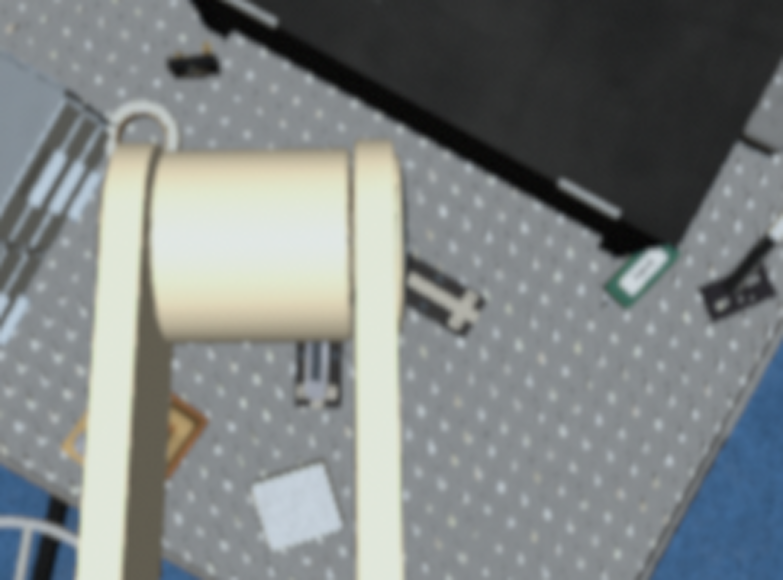

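The views show the fingers over the yokes and both heads beneath them, with the tin and mount where they were. As a last check that the collar is fully down, I compare it with the first side picture.

Run:
```python
import cv2,numpy as np
a=cv2.imread('pics/b_side.png',0).astype(np.float32);b=cv2.imread('pics/u1s.png',0).astype(np.float32)
for nm,(x0,y0,x1,y1) in dict(handle=(105,80,215,185),tin=(370,60,445,130)).items():
    w=cv2.createHanningWindow((x1-x0,y1-y0),cv2.CV_32F)
    print(nm,cv2.phaseCorrelate(a[y0:y1,x0:x1],b[y0:y1,x0:x1],w),np.abs(a-b)[y0:y1,x0:x1].mean())
t=cv2.imread('pics/b_top.png',0).astype(np.float32);u=cv2.imread('pics/u1t.png',0).astype(np.float32)
for nm,(x0,y0,x1,y1) in dict(mount=(150,35,235,90),tin=(590,235,690,315)).items():
    print(nm,np.abs(t-u)[y0:y1,x0:x1].mean())
```

```text
handle ((0.05187140946737401, 0.009929169261290838), 0.9601412820227352) 0.74025977
tin ((0.4665710017441498, -0.003667986685890412), 1.0237728443852177) 0.49561906
mount 7.695615
tin 7.91975
```

Run:
```python
import cv2,numpy as np
t=cv2.imread('pics/b_top.png',0).astype(np.float32);u=cv2.imread('pics/u1t.png',0).astype(np.float32)
for nm,(x0,y0,x1,y1) in dict(mount=(150,35,235,90),tin=(590,235,690,315),bg=(500,120,600,200),box=(560,170,640,230)).items():
    w=cv2.createHanningWindow((x1-x0,y1-y0),cv2.CV_32F)
    print(nm,cv2.phaseCorrelate(t[y0:y1,x0:x1],u[y0:y1,x0:x1],w),np.abs(t-u)[y0:y1,x0:x1].mean())
```

```text
mount ((-0.023314389884063758, 0.12517149120433047), 0.8434969326301858) 7.695615
tin ((-0.07428303254198454, -0.12232136870775889), 0.8070499677658081) 3.4089808
bg ((0.0340832883751645, 0.13174939646290085), 0.7167051997184753) 1.3766645
box ((0.013535335610015409, 0.03668681237037674), 0.9967613869781295) 1.2897046
```

Run:
```python
from h import *
print(status.sense()['clock'], job.sign_off())
```

```text
the job is handed in; nothing more can be done
39.0667 None
```

The job is handed in at 39 s of the 210 s. I opened the collar to its stop and let it drop. Both links present were then fitted, one in the middle yoke and one in the left, and the collar was locked again.

**Links and pins:** Each link has its own pin. At full depth the pushes met 15 N and 10 N, and the heights were within 0.2 mm of the home position. The two spare pins are still in the rack.

**Collar:** Its last side view matches the first one (shift of about 0.05 pixel), so it is fully down and turned back, with its fingers over both pin heads.

**Bystanders:** The tin and mirror mount show no shift in the top view. The mount's patch did change in brightness, which I took to be the arm's shadow. In the side view the tin differs by about 0.14 camera pixel, which I took as noise.

**Disagreement and limits:** The wrist camera read about 1.5 mm off, in a direction that turned with the wrist. I corrected for this before each pin went in. I did not look from directly above to check the eye's centring after the collar was closed.

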